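# Mount the centrifuge rotor and its locking sleeve under the half-open lid

### The job

Put the yellow-and-silver rotor on the centrifuge's drive shaft, lowering it rather than dropping it and turning it until its square bore slips over the square of the shaft and it sits fully home in the bowl. Then slide the blue locking sleeve over the spindle that stands out of the rotor, down onto the hub. Do not bump the half-open lid, and leave the tube rack, bottle and tip box where they are.

Things in the scene. Friction and masses are not known exactly. Their poses are not given: they have to be found in the camera images.
- centrifuge: White and teal benchtop centrifuge, fixed. Housing 270 mm wide (y), from 134 mm in front of its origin (-x) to 160 mm behind (+x); flat top at 135 mm with an open round bowl 154 mm across, floor at 95 mm. Origin: on the bench under the drive axis; x points from the control panel to the lid hinge, z up.
- drive_seat (a point): Centre of the seat in the bowl, on the vertical drive axis, 105 mm above the bench; axes parallel to the centrifuge's. The rotor's underside rests here when home. A fixed drive shaft (motor brake on, it does not turn) stands on the seat: a brass square 18 mm across flats and 20 mm tall, its last 3 mm tapering to 14 mm across, then a round spindle.
- square_top (a point): Top of the shaft's brass square, 20 mm above the seat; axes parallel to the centrifuge's, NOT the square's: its flats stand up to 0.40 rad either way off the centrifuge's x and y, differently each time and unreported. Find the angle by touch: until the rotor matches to about 0.1 rad its underside stays 14 mm or more above the seat; matched, it goes down freely.
- spindle_top (a point): Rounded top of the round steel spindle, 12 mm in diameter, 86 mm above the seat on the drive axis; axes parallel to the centrifuge's. With the rotor home it stands 20 mm out of the hub.
- lid: Centrifuge lid, fixed half-open at 57 degrees from level: 14 mm thick teal frame with a clear solid window, 260 mm wide, 280 mm from hinge line to front edge. Origin: middle of the hinge line, 155 mm behind the drive axis, 143 mm above the bench. The front edge is almost over the axis, 378 mm up: a gripper leaning 30 to 40 degrees back to the panel side clears it, an upright one does not.
- rotor: Rotor, about 0.32 kg: silver square hub 34 mm across flats, 66 mm tall, square through bore 20.5 mm across with flats parallel to the hub's; four yellow inserts, one per side, 26 mm tall, reach 60 mm from the axis, leaving 40 mm of hub free above them to grip. Same after each quarter turn. Origin: centre of underside; x, y normal to the hub's flats.
- hub_top (a point): Centre of the top of the rotor's hub, 66 mm above the rotor's origin; axes as the rotor's.
- sleeve: Blue locking sleeve standing on the bench: a plain tube 34 mm outside diameter, 16 mm bore, 45 mm tall, 60 g nominal. Origin: centre of its lower end, z along the bore.
- tube_rack: Grey rack of capped blood tubes, 160 x 70 mm, 94 mm tall; loose, leave alone. Origin: centre of underside.
- spray_bottle: Blue bottle with red cap, 66 mm in diameter, 160 mm tall; loose, leave alone. Origin: centre of underside.
- tip_box: Orange and white pipette-tip box, 102 x 77 mm, 62 mm tall; loose, leave alone. Origin: centre of underside.
Mind the look-alikes: they are no part of the job. Several things have the shape of the sleeve; the one meant has the colours described above.

How it is judged:
On the way, in this order (a step that is already met when the one before it is completed fails the run):
1. the rotor is fully home on the square drive (z of rotor in the frame of drive_seat below 0.004 m and horizontal distance between rotor and drive_seat below 0.004 m and angle between rotor's own z axis and vertical below 0.06 rad), for 0.2 s.
2. the sleeve is on the spindle, down on the hub (z of sleeve in the frame of hub_top between -0.004 and 0.004 m and horizontal distance between sleeve and hub_top below 0.006 m and angle between sleeve's own z axis and vertical below 0.08 rad), for 0.2 s.
At the end, for the whole second after the job is handed in: The rotor sits on its seat, engaged with the square (underside within 4 mm of the seat, centred within 4 mm, level within 0.06 rad); the sleeve stands around the spindle on the hub (within 4 mm in height and 6 mm sideways, upright within 0.08 rad); both at rest (all of step 1 and all of step 2 and linear speed of each of rotor, sleeve below 0.02 m/s); the robot touches nothing.
It fails at once if the lid is bumped (more than 3 N) (contact force between lid and anything else above 3 N).
It fails at once if the rotor is dropped onto the drive (falls faster than 0.9 m/s over the bowl) (linear speed of rotor above 0.9 m/s and horizontal distance between rotor and drive_seat below 0.06 m).
It fails at once if the tube rack is moved by more than 25 mm or tipped (distance of tube_rack from where it was at the start of the episode above 0.025 m or angle between tube_rack's own z axis and vertical above 0.4 rad).
It fails at once if the bottle is moved by more than 25 mm or tipped (distance of spray_bottle from where it was at the start of the episode above 0.025 m or angle between spray_bottle's own z axis and vertical above 0.4 rad).
It fails at once if the tip box is moved by more than 25 mm or tipped (distance of tip_box from where it was at the start of the episode above 0.025 m or angle between tip_box's own z axis and vertical above 0.4 rad).
It also fails if it takes over 72 s, if anything falls off the work surface, if the arm or the gripper's body presses on something with over 40 N, if the wrist force passes 120 N, or if a joint passes its speed limit or range.

### The arm

A 7-joint arm with a two-finger parallel gripper is mounted at the origin on the work surface. World frame = base frame: x ahead of the robot, y to its left, z up, the work surface at z = 0. Lengths are in m, angles in rad, forces in N, time in s.
With the tool pointing down it reaches from about 0.425 to 0.875 m from the base axis. Payload 4.7 kg.
Tool frame: the origin (TCP) lies at the very end of the fingers, on their centre line; the grasp point (between the pads) lies 19 mm behind it; z points along the fingers, y is the direction in which the jaws open and shut (so a half turn about z gives the same grasp; the last joint's range is limited). The gripper opens to 87 mm and grips with 3 to 60 N. Pads are 19 mm wide; open, the fingers measure 117 mm over their backs; the gripper's body (75 mm by 190 mm) begins 51 mm behind the grasp point.
Start: joints at [-1.327, 0.321, -0.07, 1.45, 0.023, 1.371, -0.057], TCP at [0.148, 0.633, 0.223] pointing down, gripper open.
Joint ranges: [-2.86, 2.86], [-0.3, 2.09], [-1.38, 1.24], [0.06, 2.45], [-1.56, 4.7], [0.09, 2.05], [-2.69, 2.69]. Speed limits (rad/s): [2.57, 2.57, 3.14, 3.14, 3.14, 3.14, 3.14].

### API

Orientations are given as a rotation vector (axis times angle).
In Python, from bench import ctrl gives the robot as it stands. The module is installed in compiled form; this text tells all that it offers.
- The arm moves only by the tool move_arm, never from a script. Its arguments are lists of equal length, an entry for each row: "dp": the shift along the tool's x, y, z in units of 30 mm (1.0 is 30 mm), a list of three; "turn": the turn about the tool's z in units of 5 degrees (1.0 is 5 degrees); "jaw": the opening, from -1 (shut) to 1 (fully open). A call has 1 to 5 rows; each row is the pose to reach, as a shift and turn from the pose commanded when the call began, along the tool's axes at that moment; what a row does not reach only later rows make up. A row lasts 1/10 s, in which the tool goes at most 50 mm and 8.59 degrees, less where a joint would pass 70% of its speed; a pose out of reach is approached as far as the arm can. A call with a gripper value outside its range is refused whole. The fingers move at their own pace and stop on an object; "grip_force" is the grip in N (left out, the last holds). Time passes only in rows, so rows that repeat a pose let the fingers close. It gives the time, the measured TCP pose, the force and the opening at its end, in the units of the state.
- ctrl.get_state(): the state, without advancing time (a new reading comes with each control period).
- ctrl.get_image(name): name is "scene" or "top" or "wrist"; returns the picture (400x640x3 uint8, red, green, blue); there is no depth.
- ctrl.camera_info(name): a dict with "intrinsics" (3x3 intrinsics, pixels), "dist" ([k1, k2, p1, p2, k3] as OpenCV has them; the pictures are not rectified), "extrinsics" (4x4, takes a point from world to camera coordinates). Camera axes: x right, y up, looking along -z (the intrinsics and any distortion apply to the point x, -y, -z); pixel columns grow to the right and rows downward; lengths in m; the calibration is good to about 2 mm. A picture is of the moment at which its call begins: read the wrist's pose just before it. camera_info takes no time and is no camera call; for the wrist camera it gives the pose at the moment of the call.
- ctrl.close_job(): hands the job in, once; it reports no verdict.
Trained networks look in the newest picture that a camera, given by its name, has taken for a name from the list of things; names that differ only in an ending like _2 or _b are one class to them, and where a whole thing is asked for, a point or a joint stands for the part that bears it (a point fixed in the world has none). Each returns a list of dicts, best first, with "confidence" (0 to 1); they miss things now and then, are a little off and sometimes report something else, mostly with a low value. They report only what shows in the picture. A call takes as long as a camera call. They do not tell look-alikes from the thing itself.
- ctrl.look_for(camera, target): "rect" ([centre column, centre row, width, height] in pixels, round what is visible of it).
- ctrl.masks_of(camera, target): "region" (400x640 bool, what is visible of it) and "rect" ([centre column, centre row, width, height] in pixels, round what is visible of it).
The state is a dict: "time": time; "joint_positions": joint angles; "qd": joint speeds; "joint_torque": joint torques, N m; "position": TCP position; "tool_rot": TCP orientation; "ft_force": force on the tool from outside, world axes, zero at the start; "torque": the same for the moment, N m; "grip_width": opening from 0.0 (shut) to 1.0 (fully open).
Only numpy, scipy, OpenCV 4.12 (cv2) and the standard library are available. Lean on these libraries where they do the work, as an engineer would, in place of code of your own. Each camera call takes 0.05 s, during which the arm holds its last target. There are 200 camera calls.

## Working session

There is one attempt and no reset: what is moved stays moved. The work goes in short steps, Python scripts to look and compute and a tool call to move; the robot and the scene stay as the last step left them, time stands still between calls to the robot, and variables do not carry over. Pictures are saved under pics/ and viewed, about 8 in all and at most 12, crops included, and the job is handed in when it is done.

Besides the shell and the picture viewer there is one more tool, called after "Emit:" by a JSON object that holds its "fn" and its "kwargs". move_arm: Moves the arm, as the interface text tells. Its arguments: {"type":"object","properties":{"dp":{"type":"array","items":{"type":"array","items":{"type":"number"}}},"turn":{"type":"array","items":{"type":"number"}},"jaw":{"type":"array","items":{"type":"number"}},"grip_force":{"type":"number"}},"required":["dp","turn","jaw"]}

```bash
mkdir -p pics; ls
cat > h.py <<'E'
import numpy as np, cv2
from scipy.spatial.transform import Rotation as R
from bench import ctrl
def save(n,name):
    im=ctrl.get_image(n); cv2.imwrite(f'pics/{name}.png',im[...,::-1]); return im
def proj(n,P):
    c=ctrl.camera_info(n); E=np.array(c['extrinsics']); p=np.atleast_2d(P)@E[:3,:3].T+E[:3,3]
    p=p*[1,-1,-1]
    return cv2.projectPoints(p.astype(float),np.zeros(3),np.zeros(3),np.array(c['intrinsics'],float),np.array(c['dist'],float))[0][:,0]
def ray(n,px,c=None):
    c=c or ctrl.camera_info(n); E=np.array(c['extrinsics'])
    u=cv2.undistortPoints(np.array(px,float).reshape(-1,1,2),np.array(c['intrinsics'],float),np.array(c['dist'],float))[:,0]
    d=np.c_[u[:,0],-u[:,1],-np.ones(len(u))]@E[:3,:3]
    return -E[:3,:3].T@E[:3,3],d
def atz(n,px,z):
    o,d=ray(n,px); return o+d*((z-o[2])/d[:,2])[:,None]
E
python3 - <<'E'
from h import *
s=ctrl.get_state()
print({k:np.round(v,3).tolist() for k,v in s.items()})
a=save('scene','s0');b=save('top','t0')
for n in('scene','top'):
    c=ctrl.camera_info(n);E=np.array(c['extrinsics']);print(n,np.round(-E[:3,:3].T@E[:3,3],3),np.round(c['intrinsics'],0).tolist())
    for t in['centrifuge','rotor','sleeve','lid','tube_rack','spray_bottle','tip_box']:
        print(n,t,[(np.round(q['rect']).tolist(),round(q['confidence'],2)) for q in ctrl.look_for(n,t)])
E
```

```text
pics
{'time': 0.0, 'joint_positions': [-1.327, 0.322, -0.07, 1.452, 0.023, 1.371, -0.057], 'qd': [0.0, -0.001, -0.0, -0.001, -0.0, 0.0, -0.002], 'joint_torque': [0.0, -49.129, -0.404, -31.253, -0.064, 0.044, 0.0], 'position': [0.148, 0.632, 0.221], 'tool_rot': [-0.36, -3.121, 0.003], 'ft_force': [-0.014, -1.27, 0.102], 'torque': [0.01, -0.004, 0.013], 'grip_width': 1.0}
scene [ 0.678 -0.547  0.992] [[375.0, 0.0, 322.0], [0.0, 375.0, 199.0], [0.0, 0.0, 1.0]]
scene centrifuge [([329.0, 213.0, 123.0, 171.0], 0.82)]
scene rotor [([290.0, 149.0, 31.0, 30.0], 0.85)]
scene sleeve [([256.0, 307.0, 16.0, 17.0], 0.79), ([251.0, 343.0, 14.0, 17.0], 0.75), ([263.0, 381.0, 11.0, 19.0], 0.55)]
scene lid [([358.0, 202.0, 63.0, 154.0], 0.63)]
scene tube_rack [([368.0, 154.0, 35.0, 36.0], 0.59)]
scene spray_bottle [([341.0, 111.0, 19.0, 43.0], 0.95), ([329.0, 211.0, 123.0, 178.0], 0.64)]
scene tip_box [([323.0, 361.0, 47.0, 38.0], 0.71)]
top [0.416 0.033 1.323] [[389.0, 0.0, 320.0], [0.0, 389.0, 198.0], [0.0, 0.0, 1.0]]
top centrifuge [([353.0, 196.0, 106.0, 107.0], 0.85)]
top rotor [([231.0, 249.0, 35.0, 38.0], 0.68), ([183.0, 203.0, 28.0, 27.0], 0.68), ([352.0, 192.0, 108.0, 102.0], 0.16)]
top sleeve [([404.0, 251.0, 14.0, 14.0], 0.44), ([453.0, 234.0, 15.0, 10.0], 0.39)]
top lid [([355.0, 162.0, 103.0, 37.0], 0.64)]
top tube_rack [([237.0, 178.0, 26.0, 51.0], 0.88), ([230.0, 248.0, 34.0, 38.0], 0.51)]
top spray_bottle [([185.0, 202.0, 30.0, 26.0], 0.95)]
top tip_box [([436.0, 195.0, 30.0, 37.0], 0.89), ([183.0, 203.0, 33.0, 28.0], 0.41)]
```

Run:
```python
import cv2,numpy as np
a=cv2.imread('pics/s0.png');b=cv2.imread('pics/t0.png')
a=cv2.resize(a[85:400,200:420],None,fx=1.8,fy=1.8,interpolation=cv2.INTER_CUBIC)
b=cv2.resize(b[100:300,150:500],None,fx=1.143,fy=1.143,interpolation=cv2.INTER_CUBIC)
c=np.zeros((600,800,3),np.uint8);c[:567,:396]=a;c[:229,400:800]=b
cv2.imwrite('pics/c0.png',c)
```

```text
(no output)
```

View pics/c0.png

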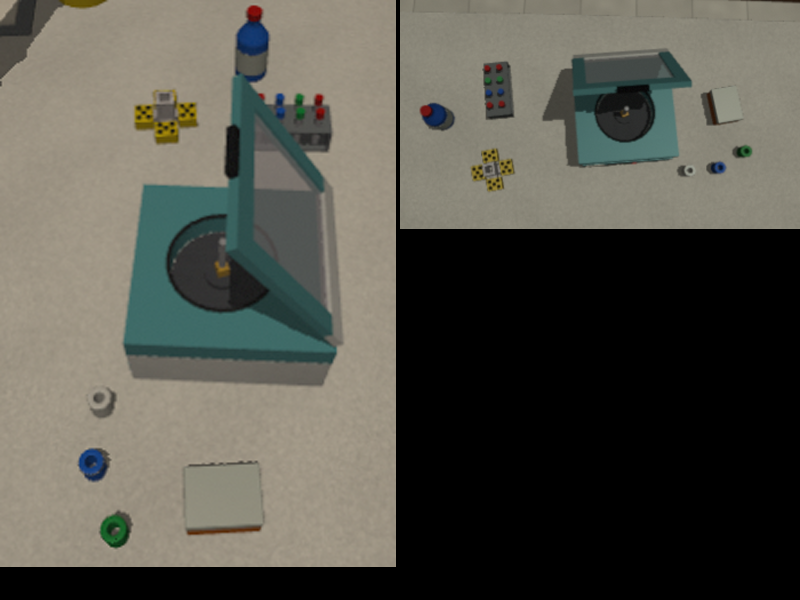

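The view shows the rotor, the cross at top-camera px (231,249), and the centrifuge with its panel towards the robot. There are three sleeve look-alikes in the scene picture: white near (256,307), blue (251,343) and green (263,381). I choose the blue one. A move can only shift the tool or turn it about its own z, so I first test whether the lean can change at a reach or joint limit.

Emit:
{"fn": "move_arm", "kwargs": {"dp": [[0,0,-1.6],[0,0,-3.2],[0,0,-4.8],[0,0,-6.4],[0,0,-8]], "turn": [0,0,0,0,0], "jaw": [1,1,1,1,1]}}

```text
time: 1.3
position: [0.148, 0.6324, 0.465]
tool_rot: [0.36, 3.121, 0.002]
ft_force: [0.7, 0.7, 0.6]
grip_width: 1.001
```

Run:
```python
from h import *
s=ctrl.get_state()
print({k:np.round(s[k],3).tolist() for k in('time','joint_positions','position','tool_rot')})
print('rot z', np.round(R.from_rotvec(s['tool_rot']).as_matrix(),3).tolist())
import scipy.ndimage as nd
for n,z,off,lab in(('top',.045,(0,0),0),):
    b=cv2.imread('pics/t0.png'); hsv=cv2.cvtColor(b,cv2.COLOR_BGR2HSV)
    m=cv2.inRange(hsv,(105,120,40),(130,255,255)); k,l,st,ce=cv2.connectedComponentsWithStats(m)
    for i in range(1,k):
        if st[i,4]>15: print('blue',st[i].tolist(),ce[i],atz('top',[ce[i]],.04))
    y=cv2.inRange(hsv,(20,120,60),(35,255,255)); y[:,:190]=0
    k,l,st,ce=cv2.connectedComponentsWithStats(cv2.dilate(y,np.ones((9,9))));
    for i in range(1,k): print('yel',st[i].tolist(),ce[i],atz('top',[ce[i]],.026))
a=ctrl.camera_info('wrist');E=np.array(a['extrinsics']);print('wristcam',-E[:3,:3].T@E[:3,3],-E[2,:3])
```

```text
{'time': 1.3, 'joint_positions': [-1.344, 0.341, -0.059, 0.947, 0.021, 1.853, -0.053], 'position': [0.148, 0.632, 0.465], 'tool_rot': [0.36, 3.121, 0.002]}
rot z [[-0.974, 0.228, 0.0], [0.228, 0.974, 0.001], [-0.0, 0.001, -1.0]]
blue [225, 179, 6, 5, 23] [227.2173913  181.08695652] [[0.68589029 0.34722991 0.04      ]]
blue [235, 178, 6, 5, 22] [237.68181818 179.86363636] [[0.69099678 0.31188895 0.04      ]]
blue [171, 191, 20, 19, 243] [181.37037037 200.87242798] [[0.6140652  0.49854899 0.04      ]]
blue [0, 217, 31, 55, 1495] [ 13.37190635 243.71505017] [[0.44952784 1.08055856 0.04      ]]
blue [45, 225, 39, 48, 1621] [ 63.97594078 249.00123381] [[0.43902247 0.89143429 0.04      ]]
blue [423, 242, 12, 9, 76] [428.60526316 246.34210526] [[ 0.48317622 -0.33111454  0.04      ]]
yel [340, 195, 14, 12, 156] [346.5        200.44230769] [[ 0.63230461 -0.05800204  0.026     ]]
yel [208, 226, 45, 45, 1411] [230.44294826 248.22111977] [[0.46130086 0.32531171 0.026     ]]
wristcam [0.0798653  0.64825239 0.6280525 ] [ 0.24486874 -0.05769534 -0.96783808]
```

Emit:
{"fn": "move_arm", "kwargs": {"dp": [[0,0,-1.6],[0,0,-3.2],[0,0,-4.8],[0,0,-6.4],[0,0,-8]], "turn": [0,0,0,0,0], "jaw": [1,1,1,1,1]}}

```text
time: 1.8
position: [0.1417, 0.6066, 0.5866]
tool_rot: [0.358, 3.113, 0.096]
ft_force: [-0.5, -0.8, 0.1]
grip_width: 1.0
```

Run:
```python
from h import *
s=ctrl.get_state()
print({k:np.round(s[k],3).tolist() for k in('time','joint_positions','position','tool_rot')})
print('rot z', np.round(R.from_rotvec(s['tool_rot']).as_matrix(),3).tolist())
```

```text
{'time': 1.8, 'joint_positions': [-1.502, 0.352, 0.218, 0.682, -0.087, 2.053, -0.001], 'position': [0.142, 0.607, 0.587], 'tool_rot': [0.358, 3.113, 0.096]}
rot z [[-0.974, 0.227, 0.014], [0.227, 0.972, 0.06], [0.0, 0.061, -0.998]]
```

Emit:
{"fn": "move_arm", "kwargs": {"dp": [[0,0,1],[0,0,2],[0,0,2]], "turn": [0,0,0], "jaw": [1,1,1]}}

```text
time: 2.1
position: [0.1419, 0.609, 0.5189]
tool_rot: [0.358, 3.115, 0.074]
ft_force: [-0.3, 0.8, -0.2]
grip_width: 0.999
```

Run:
```python
from h import *
s=ctrl.get_state()
print({k:np.round(s[k],3).tolist() for k in('time','joint_positions','position','tool_rot')})
print('rot z', np.round(R.from_rotvec(s['tool_rot']).as_matrix(),3).tolist())
```

```text
{'time': 2.1, 'joint_positions': [-1.525, 0.281, 0.208, 0.92, -0.062, 1.898, -0.005], 'position': [0.142, 0.609, 0.519], 'tool_rot': [0.358, 3.115, 0.074]}
rot z [[-0.974, 0.227, 0.01], [0.227, 0.973, 0.046], [0.0, 0.047, -0.999]]
```

The lean does persist: pushing past the wrist limit leaves the tool tilted, and later moves keep that tilt. So I can build it up in steps. First I fly to the panel side and look at the drive square.

Emit:
{"fn": "move_arm", "kwargs": {"dp": [[-5.4,-6.1,-0.6],[-5.4,-6.1,-0.6],[-5.4,-6.1,-0.6],[-5.4,-6.1,-0.6],[-5.4,-6.1,-0.6]], "turn": [0,0,0,0,0], "jaw": [1,1,1,1,1]}}

```text
time: 2.6
position: [0.2596, 0.3924, 0.5345]
tool_rot: [0.36, 3.112, 0.096]
ft_force: [0.4, -0.1, 0.4]
grip_width: 1.003
```

Emit:
{"fn": "move_arm", "kwargs": {"dp": [[-5.4,-6.1,-0.6],[-5.4,-6.1,-0.6],[-5.4,-6.1,-0.6],[-5.4,-6.1,-0.6],[-5.4,-6.1,-0.6]], "turn": [0,0,0,0,0], "jaw": [1,1,1,1,1]}}

```text
time: 3.1
position: [0.3753, 0.1763, 0.5415]
tool_rot: [0.361, 3.111, 0.096]
ft_force: [0.6, -0.0, 0.2]
grip_width: 1.002
```

Emit:
{"fn": "move_arm", "kwargs": {"dp": [[-5.4,-6.1,-0.6],[-5.4,-6.1,-0.6],[-5.4,-6.1,-0.6],[-5.4,-6.1,-0.6],[-5.4,-6.1,-0.6]], "turn": [0,0,0,0,0], "jaw": [1,1,1,1,1]}}

```text
time: 3.6
position: [0.4905, -0.0394, 0.5489]
tool_rot: [0.357, 3.109, 0.097]
ft_force: [1.5, -1.4, -1.0]
grip_width: 1.002
```

Run:
```python
from h import *
s=ctrl.get_state()
print({k:np.round(s[k],3).tolist() for k in('time','joint_positions','position','tool_rot')})
print('rot z', np.round(R.from_rotvec(s['tool_rot']).as_matrix(),3).tolist())
save('wrist','w1');save('top','t1');save('scene','s1')
print([(np.round(q['rect']).tolist(),round(q['confidence'],2)) for t in('rotor','sleeve','centrifuge') for q in ctrl.look_for('wrist',t)])
p0=atz('top',[[346.5,200.4]],.12)[0];print(p0,proj('wrist',p0))
```

```text
{'time': 3.6, 'joint_positions': [-1.06, 0.005, 1.158, 1.17, -0.071, 1.958, 1.412], 'position': [0.491, -0.039, 0.549], 'tool_rot': [0.357, 3.109, 0.097]}
rot z [[-0.974, 0.226, 0.017], [0.227, 0.972, 0.06], [-0.003, 0.063, -0.998]]
[([311.0, 224.0, 163.0, 176.0], 0.69), ([452.0, 100.0, 60.0, 59.0], 0.65), ([156.0, 206.0, 20.0, 19.0], 0.85), ([182.0, 178.0, 20.0, 16.0], 0.79), ([215.0, 165.0, 21.0, 18.0], 0.77), ([314.0, 223.0, 164.0, 176.0], 0.78)]
[ 0.61678003 -0.05140037  0.12      ] [[312.64148007 216.68202229]]
```

View pics/w1.png

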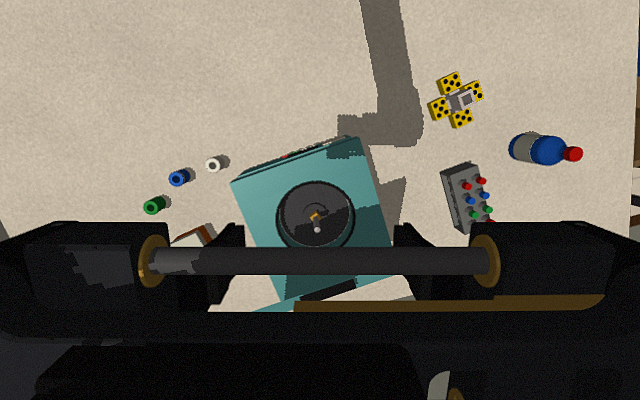

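Emit:
{"fn": "move_arm", "kwargs": {"dp": [[-3.4,0.2,3.6],[-3.4,0.2,3.6],[-3.4,0.2,3.6],[-3.4,0.2,3.6]], "turn": [0,0,0,0], "jaw": [1,1,1,1]}}

```text
time: 4.3
position: [0.5941, -0.043, 0.4319]
tool_rot: [-0.352, -3.117, -0.09]
ft_force: [-1.0, 1.3, 0.6]
grip_width: 1.001
```

Run:
```python
from h import *
s=ctrl.get_state()
print({k:np.round(s[k],3).tolist() for k in('time','joint_positions','position','tool_rot')})
c=ctrl.camera_info('wrist')
ims=[ctrl.get_image('wrist').astype(float) for _ in range(4)]
im=np.mean(ims,0).clip(0,255).astype(np.uint8)[...,::-1]; cv2.imwrite('pics/w2.png',im)
q=proj('wrist',[[.617,-.051,.125],[.617,-.051,.191]]);print(q)
u,v=q[0].astype(int)
a=im[max(v-35,0):v+35,u-35:u+35]; a=cv2.resize(a,(560,560),interpolation=cv2.INTER_CUBIC)
a=(255*(a/255.)**.6).astype(np.uint8)
b=cv2.imread('pics/w1.png')
b=cv2.resize(b[60:260,130:500],(240,130)); f=np.zeros((560,800,3),np.uint8);f[:,:560]=a;f[:130,560:]=b
t=cv2.resize(im,(240,150));f[140:290,560:]=t
cv2.imwrite('pics/c2.png',f); print(u,v)
```

```text
{'time': 4.3, 'joint_positions': [-0.777, 0.321, 1.156, 1.225, -0.356, 1.788, 1.631], 'position': [0.594, -0.043, 0.432], 'tool_rot': [-0.352, -3.117, -0.09]}
[[308.28394474 178.99993744]
 [309.47716631 187.99316865]]
308 178
```

View pics/c2.png

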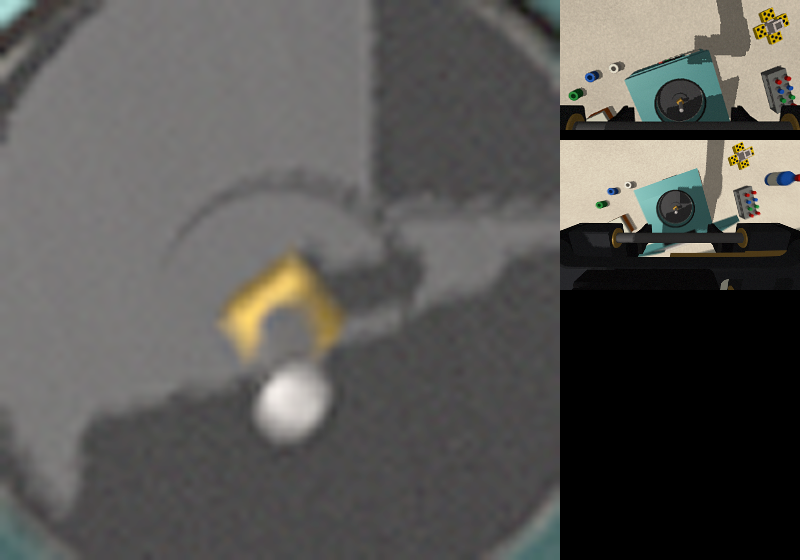

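Run:
```python
from h import *
f=lambda p:np.array(p,float)/8+[273-.44,143-.44]
P=atz('wrist',[f(p) for p in[(293,252),(220,322),(345,322),(247,362)]],.122);print(P)
for i,j in((0,1),(0,2),(1,3)):
    d=P[j]-P[i];print(np.linalg.norm(d),np.degrees(np.arctan2(d[1],d[0])))
print('spindle',atz('wrist',[f((293,402))],.190), 'R', np.round(R.from_rotvec(ctrl.get_state()['tool_rot']).as_matrix(),3).tolist())
# top view: bowl rim and housing; fit housing front edge & bowl ellipse
im=cv2.imread('pics/t0.png')
print('top spindle', [np.round(atz('top',[p],z),3).tolist() for p,z in(((346.5,200.4),.12),)])
# housing orientation from wrist w2 mask: front-left/right corners
m=ctrl.masks_of('wrist','centrifuge')[0]['region'].astype(np.uint8)
hsv=cv2.cvtColor(cv2.imread('pics/w2.png'),cv2.COLOR_BGR2HSV)
t=cv2.inRange(hsv,(80,60,50),(98,255,255));t[225:]=0
k,l,st,ce=cv2.connectedComponentsWithStats(t);i=1+st[1:,4].argmax();print(st[i])
cs=cv2.findContours((l==i).astype(np.uint8),cv2.RETR_EXTERNAL,cv2.CHAIN_APPROX_NONE)[0][0][:,0]
W=atz('wrist',cs.astype(float),.135)
h=cv2.convexHull((W[:,:2]*1000).astype(np.float32))
ap=cv2.approxPolyDP(h,5,True)[:,0];print(ap)
# bowl edge: ellipse of hole
cv2.imwrite('pics/teal.png',t)
y=cv2.inRange(cv2.cvtColor(im,cv2.COLOR_BGR2HSV),(20,120,60),(35,255,255));y[:,:200]=0;y[:,260:]=0
w=cv2.imread('pics/w2.png');hw=cv2.cvtColor(w,cv2.COLOR_BGR2HSV);y=cv2.inRange(hw,(20,150,60),(35,255,255));y[:, :400]=0;y[120:]=0
pts=np.argwhere(y)[:,::-1].astype(float);Y=atz('wrist',pts,.026)
print(cv2.minAreaRect((Y[:,:2]*1000).astype(np.float32)), (Y.min(0)+Y.max(0))/2, Y.max(0)-Y.min(0))
```

```text
[[ 0.60988805 -0.04767696  0.122     ]
 [ 0.6206108  -0.0658201   0.122     ]
 [ 0.62679321 -0.04061701  0.122     ]
 [ 0.63020889 -0.06241905  0.122     ]]
0.021074882021378638 -59.41655897207663
0.018320136531738994 22.66645022477429
0.010182851700765317 19.51155565399305
spindle [[ 0.62404679 -0.05309413  0.19      ]] R [[-0.974, 0.225, 0.016], [0.226, 0.972, 0.06], [-0.002, 0.062, -0.998]]
top spindle [[[0.617, -0.051, 0.12]]]
[  197    75   209   150 13834]
[[ 481.1835     68.85124 ]
 [ 508.54688  -199.84102 ]
 [ 661.03394  -183.48094 ]
 [ 730.075      86.70892 ]
 [ 725.97656    92.648186]]
((463.9747009277344, 321.9981384277344), (120.44781494140625, 118.27748107910156), 59.25216293334961) [0.46315227 0.32113039 0.026     ] [1.23767194e-01 1.33689204e-01 2.22044605e-16]
```

Square flats stand at about 25° in world, which is about 19° off the centrifuge's axes. The drive axis is at (0.624, −0.053). Next I build the lean at an arm azimuth of about 20°.

Emit:
{"fn": "move_arm", "kwargs": {"dp": [[4.7,6.8,-3.5],[4.7,6.8,-3.5],[4.7,6.8,-3.5],[4.7,6.8,-3.5],[4.7,6.8,-3.5]], "turn": [0,0,0,0,0], "jaw": [1,1,1,1,1]}}

```text
time: 5.05
position: [0.5052, 0.1611, 0.5512]
tool_rot: [0.357, 3.111, 0.102]
ft_force: [0.3, 0.5, -0.1]
grip_width: 1.0
```

Emit:
{"fn": "move_arm", "kwargs": {"dp": [[0,0,-1.6],[0,0,-3.2],[0,0,-4.8],[0,0,-6.4],[0,0,-8]], "turn": [-1.6,-3.2,-4.8,-6.4,-7.6], "jaw": [1,1,1,1,1]}}

```text
time: 5.55
position: [0.5011, 0.156, 0.6225]
tool_rot: [-0.289, 3.054, 0.103]
ft_force: [0.3, -0.8, -0.2]
grip_width: 0.998
```

```bash
cat > st.py <<'E'
from h import *
s=ctrl.get_state()
print({k:np.round(s[k],3).tolist() for k in('time','joint_positions','position','grip_width','ft_force')})
M=R.from_rotvec(s['tool_rot']).as_matrix();z=M[:,2]
print(np.round(M,3).tolist(),'lean',np.degrees(np.arccos(-z[2])).round(1),'az',np.degrees(np.arctan2(z[1],z[0])).round(1),'jaw tilt',np.degrees(np.arcsin(M[2,1])).round(1),'jaw az',np.degrees(np.arctan2(M[1,1],M[0,1])).round(1))
E
python3 st.py
```

```text
{'time': 5.55, 'joint_positions': [-0.392, 0.129, 0.093, 0.875, -0.071, 2.053, 1.424], 'position': [0.501, 0.156, 0.622], 'grip_width': 0.998, 'ft_force': [0.286, -0.831, -0.229]}
[[-0.98, -0.189, 0.065], [-0.184, 0.98, 0.074], [-0.078, 0.06, -0.995]] lean 5.6 az 48.5 jaw tilt 3.4 jaw az 100.9
```

Emit:
{"fn": "move_arm", "kwargs": {"dp": [[0,0,-1.6],[0,0,-3.2],[0,0,-4.8],[0,0,-6.4],[0,0,-8]], "turn": [0,0,0,0,0], "jaw": [1,1,1,1,1]}}

```text
time: 6.05
position: [0.4832, 0.1476, 0.6525]
tool_rot: [-0.271, 2.997, 0.123]
ft_force: [0.2, 0.5, -0.1]
grip_width: 0.999
```

Emit:
{"fn": "move_arm", "kwargs": {"dp": [[4,0,0],[8,0,0],[8,0,0],[8,0,0],[8,0,0]], "turn": [0,0,0,0,0], "jaw": [1,1,1,1,1]}}

```text
time: 6.55
position: [0.312, 0.1226, 0.6253]
tool_rot: [-0.283, 3.011, 0.118]
ft_force: [0.1, -0.6, 0.3]
grip_width: 0.997
```

```bash
python3 st.py
```

```text
{'time': 6.55, 'joint_positions': [-0.101, -0.291, -0.183, 1.25, -0.121, 2.047, 1.416], 'position': [0.312, 0.123, 0.625], 'grip_width': 0.997, 'ft_force': [0.096, -0.641, 0.325]}
[[-0.976, -0.19, 0.107], [-0.181, 0.979, 0.088], [-0.122, 0.067, -0.99]] lean 8.0 az 39.6 jaw tilt 3.8 jaw az 101.0
```

Emit:
{"fn": "move_arm", "kwargs": {"dp": [[0,0,-1.6],[0,0,-3.2],[0,0,-4.8],[0,0,-6.4],[0,0,-8]], "turn": [0,0,0,0,0], "jaw": [1,1,1,1,1]}}

```text
time: 7.05
position: [0.3372, 0.128, 0.658]
tool_rot: [-0.265, 2.966, 0.146]
ft_force: [-0.4, 0.9, -0.2]
grip_width: 0.996
```

Emit:
{"fn": "move_arm", "kwargs": {"dp": [[0,0,-4],[0,0,-8],[0,0,-12],[0,0,-16],[0,0,-20]], "turn": [0,0,0,0,0], "jaw": [1,1,1,1,1]}}

```text
time: 7.55
position: [0.3452, 0.1311, 0.689]
tool_rot: [-0.263, 2.906, 0.173]
ft_force: [-0.6, 0.4, 0.9]
grip_width: 0.998
```

```bash
python3 st.py
```

```text
{'time': 7.55, 'joint_positions': [-0.271, -0.22, -0.072, 1.065, -0.084, 2.052, 1.36], 'position': [0.345, 0.131, 0.689], 'grip_width': 0.998, 'ft_force': [-0.62, 0.365, 0.915]}
[[-0.96, -0.189, 0.205], [-0.164, 0.977, 0.136], [-0.226, 0.097, -0.969]] lean 14.2 az 33.5 jaw tilt 5.6 jaw az 101.0
```

Emit:
{"fn": "move_arm", "kwargs": {"dp": [[0,-1.5,-1.6],[0,-2.5,-3.2],[0,-2.5,-4.8],[0,-2.5,-6.4],[0,-2.5,-8]], "turn": [0,0,0,0,0], "jaw": [1,1,1,1,1]}}

```text
time: 8.05
position: [0.3693, 0.0578, 0.708]
tool_rot: [-0.253, 2.855, 0.19]
ft_force: [-0.7, 0.9, 0.1]
grip_width: 1.002
```

Emit:
{"fn": "move_arm", "kwargs": {"dp": [[0,0,-1.6],[0,0,-3.2],[0,0,-4.8],[0,0,-6.4],[0,0,-8]], "turn": [0,0,0,0,0], "jaw": [1,1,1,1,1]}}

```text
time: 8.55
position: [0.3765, 0.0494, 0.7321]
tool_rot: [-0.241, 2.806, 0.216]
ft_force: [-0.4, -0.1, 0.2]
grip_width: 1.002
```

Emit:
{"fn": "move_arm", "kwargs": {"dp": [[0,0,-1.6],[0,0,-3.2],[0,0,-4.8],[0,0,-6.4],[0,0,-8]], "turn": [0,0,0,0,0], "jaw": [1,1,1,1,1]}}

```text
time: 9.05
position: [0.3844, 0.0445, 0.7527]
tool_rot: [-0.266, 2.761, 0.258]
ft_force: [-0.9, 3.6, 0.6]
grip_width: 1.0
```

```bash
python3 st.py
```

```text
{'time': 9.05, 'joint_positions': [-0.228, -0.182, 0.163, 0.907, -0.183, 2.053, 1.586], 'position': [0.384, 0.044, 0.753], 'grip_width': 1.0, 'ft_force': [-0.923, 3.611, 0.571]}
[[-0.92, -0.216, 0.329], [-0.151, 0.966, 0.211], [-0.363, 0.144, -0.921]] lean 23.0 az 32.7 jaw tilt 8.3 jaw az 102.6
```

Emit:
{"fn": "move_arm", "kwargs": {"dp": [[0,-1.6,0.3],[0,-3.2,0.6],[0,-4.8,0.9],[0,-4.8,0.9]], "turn": [0,0,0,0], "jaw": [1,1,1,1]}}

```text
time: 9.45
position: [0.4234, -0.1059, 0.7018]
tool_rot: [-0.213, 2.773, 0.247]
ft_force: [0.6, -0.2, -0.0]
grip_width: 0.999
```

```bash
python3 st.py
```

```text
{'time': 9.45, 'joint_positions': [-0.109, -0.13, 0.446, 0.988, -0.268, 2.002, 1.919], 'position': [0.423, -0.106, 0.702], 'grip_width': 0.999, 'ft_force': [0.628, -0.206, -0.018]}
[[-0.928, -0.177, 0.327], [-0.117, 0.974, 0.197], [-0.353, 0.144, -0.924]] lean 22.4 az 31.0 jaw tilt 8.3 jaw az 100.3
```

Emit:
{"fn": "move_arm", "kwargs": {"dp": [[0,0,-1.6],[0,0,-3.2],[0,0,-4.8],[0,0,-6.4],[0,0,-8]], "turn": [0,0,0,0,0], "jaw": [1,1,1,1,1]}}

```text
time: 9.95
position: [0.3893, -0.1049, 0.7715]
tool_rot: [-0.248, 2.669, 0.193]
ft_force: [-1.6, 0.1, 1.1]
grip_width: 1.0
```

Emit:
{"fn": "move_arm", "kwargs": {"dp": [[0,0,-1.6],[0,0,-3.2],[0,0,-4.8],[0,0,-6.4],[0,0,-8]], "turn": [0,0,0,0,0], "jaw": [1,1,1,1,1]}}

```text
time: 10.45
position: [0.3606, -0.188, 0.7858]
tool_rot: [-0.126, 2.606, 0.179]
ft_force: [-4.1, -3.0, 0.4]
grip_width: 1.001
```

```bash
python3 st.py
```

```text
{'time': 10.45, 'joint_positions': [-0.203, -0.176, 0.731, 0.823, -0.315, 2.053, 2.007], 'position': [0.361, -0.188, 0.786], 'grip_width': 1.001, 'ft_force': [-4.135, -2.952, 0.393]}
[[-0.86, -0.124, 0.494], [-0.055, 0.987, 0.151], [-0.506, 0.103, -0.856]] lean 31.1 az 17.0 jaw tilt 5.9 jaw az 97.2
```

Emit:
{"fn": "move_arm", "kwargs": {"dp": [[0,1.6,0.3],[0,3.2,0.6],[0,4.8,0.9],[0,5,0.9]], "turn": [0,0,0,0], "jaw": [1,1,1,1]}}

```text
time: 10.85
position: [0.3582, -0.0113, 0.7757]
tool_rot: [-0.202, 2.61, 0.201]
ft_force: [0.7, -1.1, -1.1]
grip_width: 1.0
```

Emit:
{"fn": "move_arm", "kwargs": {"dp": [[0,0,-1.6],[0,0,-3.2],[0,0,-4.8],[0,0,-6.4],[0,0,-8]], "turn": [0,0,0,0,0], "jaw": [1,1,1,1,1]}}

```text
time: 11.35
position: [0.3239, -0.0328, 0.8388]
tool_rot: [-0.169, 2.545, 0.193]
ft_force: [0.4, -0.1, -1.2]
grip_width: 1.0
```

Emit:
{"fn": "move_arm", "kwargs": {"dp": [[0,0,-1.6],[0,0,-3.2],[0,0,-4.8],[0,0,-6.4],[0,0,-8]], "turn": [0,0,0,0,0], "jaw": [1,1,1,1,1]}}

```text
time: 11.85
position: [0.3175, -0.035, 0.8677]
tool_rot: [-0.163, 2.482, 0.193]
ft_force: [0.1, 0.3, 0.1]
grip_width: 0.998
```

```bash
python3 st.py
```

```text
{'time': 11.85, 'joint_positions': [-0.391, -0.3, 0.314, 0.725, -0.058, 2.053, 1.598], 'position': [0.318, -0.035, 0.868], 'grip_width': 0.998, 'ft_force': [0.095, 0.346, 0.105]}
[[-0.79, -0.164, 0.59], [-0.07, 0.982, 0.178], [-0.609, 0.099, -0.787]] lean 38.1 az 16.8 jaw tilt 5.7 jaw az 99.5
```

Emit:
{"fn": "move_arm", "kwargs": {"dp": [[0,1.6,0.3],[0,3.2,0.6],[0,4.8,0.9],[0,6.4,1.2],[0,6.6,1.2]], "turn": [0,0,0,0,0], "jaw": [1,1,1,1,1]}}

```text
time: 12.35
position: [0.3047, 0.1712, 0.8582]
tool_rot: [-0.175, 2.483, 0.195]
ft_force: [-0.6, -0.1, -0.4]
grip_width: 0.997
```

Emit:
{"fn": "move_arm", "kwargs": {"dp": [[0,0.5,-1.6],[0,1,-3.2],[0,1.5,-4.8],[0,2,-6.4],[0,2,-8]], "turn": [0,0,0,0,0], "jaw": [1,1,1,1,1]}}

```text
time: 12.85
position: [0.3047, 0.2535, 0.8941]
tool_rot: [-0.231, 2.426, 0.152]
ft_force: [-0.6, 0.5, 0.2]
grip_width: 1.002
```

```bash
python3 st.py
```

```text
{'time': 12.85, 'joint_positions': [0.311, -0.115, -1.126, 0.506, 0.297, 2.053, 1.141], 'position': [0.305, 0.254, 0.894], 'grip_width': 1.002, 'ft_force': [-0.601, 0.536, 0.199]}
[[-0.749, -0.206, 0.629], [-0.126, 0.977, 0.17], [-0.65, 0.048, -0.758]] lean 40.7 az 15.1 jaw tilt 2.8 jaw az 101.9
```

Emit:
{"fn": "move_arm", "kwargs": {"dp": [[0,0,-1.6],[0,0,-3.2],[0,0,-4.8],[0,0,-6.4]], "turn": [0,0,0,0], "jaw": [1,1,1,1]}}

```text
time: 13.25
position: [0.3142, 0.219, 0.9355]
tool_rot: [-0.182, 2.342, 0.141]
ft_force: [4.0, -1.6, 0.4]
grip_width: 1.002
```

```bash
python3 st.py
```

```text
{'time': 13.25, 'joint_positions': [0.549, -0.117, -1.238, 0.395, 0.277, 2.05, 1.22], 'position': [0.314, 0.219, 0.936], 'grip_width': 1.002, 'ft_force': [3.994, -1.566, 0.398]}
[[-0.695, -0.174, 0.698], [-0.089, 0.984, 0.157], [-0.714, 0.047, -0.699]] lean 45.7 az 12.6 jaw tilt 2.7 jaw az 100.0
```

Lean is now 45.7° at azimuth 12.6°, which is close to the rotor's own yaw of about 12°. I'll bring the arm down to the rotor.

Emit:
{"fn": "move_arm", "kwargs": {"dp": [[0.9,0.1,1.2],[1.8,0.2,2.4],[2.7,0.3,3.6],[3.6,0.4,4.8],[4.4,0.5,5.9]], "turn": [0,0,0,0,0], "jaw": [1,1,1,1,1]}}

```text
time: 13.75
position: [0.2956, 0.2563, 0.8657]
tool_rot: [-0.221, 2.326, 0.139]
ft_force: [-1.0, 0.6, 0.0]
grip_width: 1.0
```

Emit:
{"fn": "move_arm", "kwargs": {"dp": [[0.9,0.1,1.2],[1.8,0.2,2.4],[2.7,0.3,3.6],[3.6,0.4,4.8],[4.4,0.5,5.9]], "turn": [0,0,0,0,0], "jaw": [1,1,1,1,1]}}

```text
time: 14.25
position: [0.3135, 0.2765, 0.7983]
tool_rot: [-0.209, 2.343, 0.128]
ft_force: [1.4, -0.1, 0.9]
grip_width: 1.001
```

```bash
cat >> st.py <<'E'
import sys
if len(sys.argv)>3:
    g=np.array(sys.argv[1:4],float); d=M.T@(g-(s['position']-0*z)); print('to go units',np.round(d/.03,2),'turn',np.round(np.degrees(np.arctan2(M[2,1],-M[2,0]))/-5,2))
E
python3 st.py .392 .306 .125
```

```text
{'time': 14.25, 'joint_positions': [-1.287, -0.299, -0.073, 1.091, 0.72, 1.864, 0.78], 'position': [0.314, 0.276, 0.798], 'grip_width': 1.001, 'ft_force': [1.379, -0.076, 0.941]}
[[-0.693, -0.189, 0.695], [-0.113, 0.982, 0.155], [-0.712, 0.029, -0.702]] lean 45.4 az 12.6 jaw tilt 1.7 jaw az 100.9
to go units [14.05 -0.18 17.73] turn -0.47
```

Emit:
{"fn": "move_arm", "kwargs": {"dp": [[1,0,1.3],[2,0,2.5],[3,0,3.8],[4,0,5],[5,0,6.3]], "turn": [0,-0.2,-0.4,-0.5,-0.5], "jaw": [1,1,1,1,1]}}

```text
time: 14.75
position: [0.339, 0.3408, 0.687]
tool_rot: [-0.284, 2.36, 0.067]
ft_force: [-2.5, 0.1, 0.7]
grip_width: 1.004
```

Emit:
{"fn": "move_arm", "kwargs": {"dp": [[1,0,1.3],[2,0,2.5],[3,0,3.8],[4,0,5],[5,0,6.3]], "turn": [0,0,0,0,0], "jaw": [1,1,1,1,1]}}

```text
time: 15.25
position: [0.3938, 0.3606, 0.3635]
tool_rot: [-0.303, 2.483, 0.008]
ft_force: [1.9, 1.5, -0.2]
grip_width: 0.995
```

```bash
python3 st.py .392 .306 .125
```

```text
{'time': 15.25, 'joint_positions': [-1.198, -0.3, 0.034, 1.943, 0.594, 1.2, 0.514], 'position': [0.394, 0.361, 0.363], 'grip_width': 0.995, 'ft_force': [1.895, 1.517, -0.227]}
[[-0.776, -0.219, 0.592], [-0.215, 0.973, 0.078], [-0.593, -0.067, -0.802]] lean 36.7 az 7.5 jaw tilt -3.8 jaw az 102.7
to go units [ 5.15 -1.23  6.2 ] turn 1.29
```

Emit:
{"fn": "move_arm", "kwargs": {"dp": [[0,0,1.2],[0.2,-1,2.4],[0.4,-1.5,3.6],[0.6,-1.7,4.6],[0.6,-1.7,4.6]], "turn": [0.5,1,1.3,1.3,1.3], "jaw": [1,1,1,1,1]}}

```text
time: 15.75
position: [0.4736, 0.3117, 0.2436]
tool_rot: [-0.154, 2.502, 0.042]
ft_force: [-0.2, -0.4, 0.4]
grip_width: 1.006
```

```bash
python3 - <<'E'
from h import *
s=ctrl.get_state()
im=save('wrist','w3')
m=[(np.round(q['rect']).tolist(),round(q['confidence'],2)) for q in ctrl.look_for('wrist','rotor')];print(m)
print(proj('wrist',[[.463,.322,0],[.463,.322,.066]]))
# all cams: hub top & inserts
cv2.imwrite('pics/w3s.png',im[...,::-1])
E
python3 st.py .474 .3235 .16
```

```text
[([336.0, 52.0, 127.0, 99.0], 0.62)]
[[325.42537693  37.58361988]
 [326.29887115  67.76323992]]
{'time': 15.85, 'joint_positions': [-1.095, -0.233, 0.156, 2.118, 0.645, 0.885, 0.437], 'position': [0.474, 0.316, 0.249], 'grip_width': 1.0, 'ft_force': [0.241, 0.175, 0.614]}
[[-0.795, -0.125, 0.594], [-0.1, 0.992, 0.074], [-0.599, -0.0, -0.801]] lean 36.8 az 7.1 jaw tilt -0.0 jaw az 97.2
to go units [1.75 0.25 2.4 ] turn 0.01
```

View pics/w3.png

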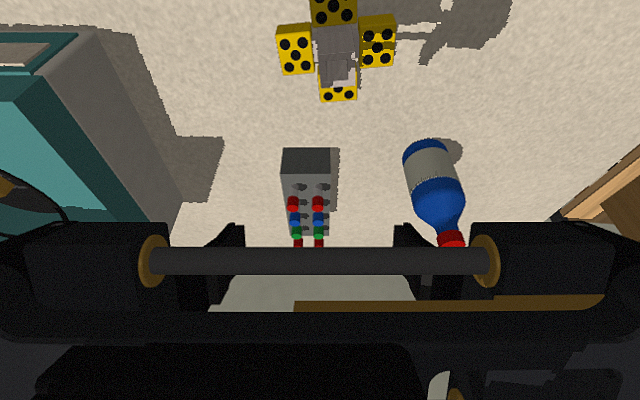

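Run:
```python
from h import *
print(atz('wrist',[(337,69),(326.3,67.8)],.066))
# arm insert corners : left insert front-left bottom etc at z=.026 top face centres
P=atz('wrist',[(295,51),(379,44)],.026);print(P, np.degrees(np.arctan2(*(P[0]-P[1])[:2])))
im=cv2.imread('pics/w3.png');cv2.imwrite('pics/c3.png',cv2.resize(im[0:110,265:410],(725,550),interpolation=cv2.INTER_CUBIC))
b=cv2.inRange(cv2.cvtColor(cv2.imread('pics/t0.png'),cv2.COLOR_BGR2HSV),(20,120,60),(35,255,255));b[:,:200]=0;b[:,260:]=0
p=np.argwhere(b)[:,::-1].astype(float);q=atz('top',p,.026);print('top',(q.min(0)+q.max(0))/2,q.mean(0))
```

```text
[[0.46292964 0.33238058 0.066     ]
 [0.46303621 0.32200635 0.066     ]]
[[0.46962425 0.29031908 0.026     ]
 [0.45144376 0.37587912 0.026     ]] 168.0037535870425
top [0.46236213 0.32691831 0.026     ] [0.4608477  0.32327176 0.026     ]
```

View pics/c3.png

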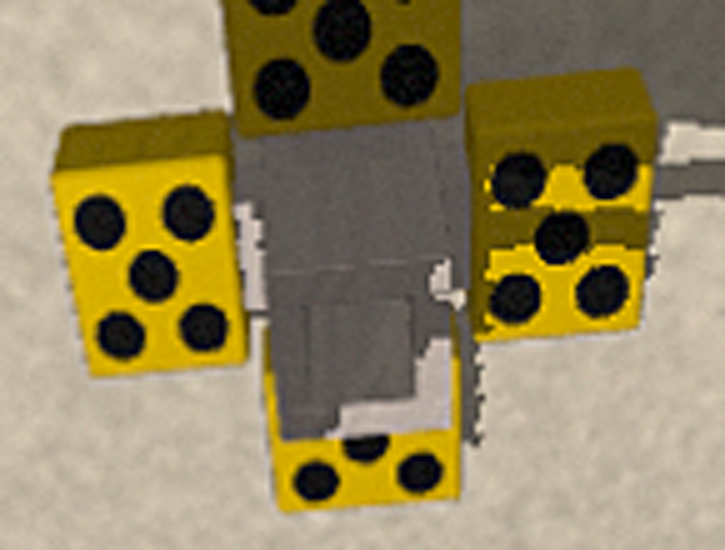

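Rotor centre is at about (0.4625, 0.332), yaw about 12°. Descending to grip the hub.

Emit:
{"fn": "move_arm", "kwargs": {"dp": [[1,0.4,1.3],[2,0.58,2.7],[2.9,0.58,4],[2.9,0.58,4],[3.3,0.58,4.6]], "turn": [0,0,0,0,0], "jaw": [1,1,1,1,1]}}

```text
time: 16.35
position: [0.4771, 0.3371, 0.0838]
tool_rot: [-0.157, 2.49, 0.058]
ft_force: [0.3, 1.4, 0.6]
grip_width: 1.002
```

Emit:
{"fn": "move_arm", "kwargs": {"dp": [[0.3,0,0.4],[0.6,0,0.8],[0.8,0,1.05],[0.85,0,1.1]], "turn": [0,0,0,0], "jaw": [1,1,1,1]}}

```text
time: 16.75
position: [0.4762, 0.336, 0.0409]
tool_rot: [-0.156, 2.491, 0.056]
ft_force: [-0.0, 0.2, 0.2]
grip_width: 1.002
```

```bash
python3 st.py .474 .3335 .037
```

```text
{'time': 16.75, 'joint_positions': [-1.076, 0.112, 0.138, 2.293, 1.066, 0.505, -0.146], 'position': [0.476, 0.336, 0.041], 'grip_width': 1.002, 'ft_force': [-0.028, 0.194, 0.218]}
[[-0.792, -0.126, 0.597], [-0.098, 0.992, 0.078], [-0.602, 0.003, -0.798]] lean 37.0 az 7.4 jaw tilt 0.2 jaw az 97.2
to go units [ 0.14 -0.08  0.05] turn -0.05
```

Emit:
{"fn": "move_arm", "kwargs": {"dp": [[0.1,-0.08,0.08],[0.1,-0.08,0.08],[0.1,-0.08,0.08],[0.1,-0.08,0.08],[0.1,-0.08,0.08]], "turn": [0,0,0,0,0], "jaw": [0.3,0,-0.2,-0.4,-0.6], "grip_force": 35}}

```text
time: 17.25
position: [0.4749, 0.3311, 0.035]
tool_rot: [-0.154, 2.494, 0.053]
ft_force: [0.5, -0.8, -0.2]
grip_width: 0.628
```

Emit:
{"fn": "move_arm", "kwargs": {"dp": [[0,0,0],[0,0,0],[0,0,0]], "turn": [0,0,0], "jaw": [-1,-1,-1]}}

```text
time: 17.55
position: [0.475, 0.3304, 0.0346]
tool_rot: [-0.153, 2.494, 0.052]
ft_force: [-0.9, -1.0, 0.6]
grip_width: 0.398
```

Emit:
{"fn": "move_arm", "kwargs": {"dp": [[-0.5,0,-0.66],[-1,0,-1.3],[-1.5,0,-2],[-1.5,0,-2]], "turn": [0,0,0,0], "jaw": [-1,-1,-1,-1]}}

```text
time: 17.95
position: [0.4756, 0.3326, 0.1124]
tool_rot: [-0.152, 2.492, 0.059]
ft_force: [0.1, 0.7, -3.1]
grip_width: 0.39
```

```bash
python3 st.py .635 -.052 .290
python3 - <<'E'
from h import *
save('wrist','w4')
E
```

```text
{'time': 17.95, 'joint_positions': [-1.062, -0.032, 0.123, 2.252, 0.853, 0.621, 0.118], 'position': [0.476, 0.333, 0.112], 'grip_width': 0.39, 'ft_force': [0.091, 0.705, -3.111]}
[[-0.793, -0.124, 0.597], [-0.095, 0.992, 0.079], [-0.602, 0.006, -0.798]] lean 37.0 az 7.5 jaw tilt 0.3 jaw az 97.1
to go units [ -6.55 -13.34  -2.57] turn -0.11
```

View pics/w4.png

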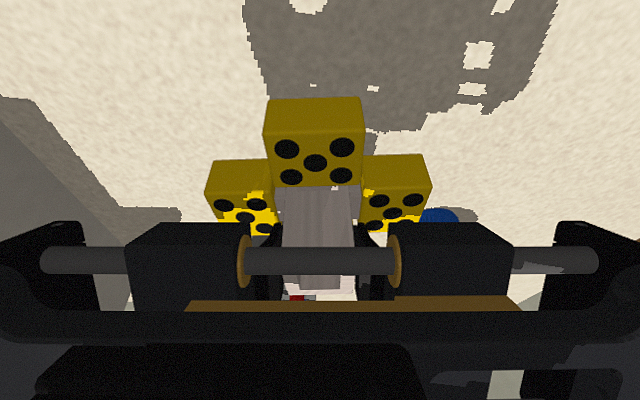

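```bash
cat > chk.py <<'E'
from h import *
from scipy.optimize import least_squares
s=ctrl.get_state();M=R.from_rotvec(s['tool_rot']).as_matrix();az=np.arctan2(M[1,2],M[0,2]);T=np.array(s['position'])
u=np.array([np.cos(az),np.sin(az),0]);v=np.array([-u[1],u[0],0]);w=np.array([0,0,1.])
# front insert: outer bottom, outer top edge corners, pixel obs
obs=np.array([[267,97],[361,97],[264,135],[364,135.]])
def pts(p):
    a,z,pit,hw=p; Rr=R.from_rotvec(v*pit).as_matrix()
    L=[(-.06,hw,0),(-.06,-hw,0),(-.06,hw,.026),(-.06,-hw,.026)]
    o=T+a*u+z*w
    return np.array([o+Rr@(l[0]*u+l[1]*v+l[2]*w) for l in L])
o=np.array
pp=proj('wrist',pts((-.0125,-.035,0,.015)));print('pred',pp.round(1).tolist())
f=lambda p:(np.sort(proj('wrist',pts(p))[:,1])-np.sort(obs[:,1]))
C=ctrl.camera_info('wrist')
def f(p):
    q=proj('wrist',pts(p)); return (np.r_[q[:,1]-obs[:,1],[abs(q[0,0]-q[1,0])-94,abs(q[2,0]-q[3,0])-100]])
for pit0 in(0,):
    r=least_squares(lambda p:f((p[0],-.035,p[1],p[2])),[-.0125,0,.015]);print('a,pitch,hw',r.x,r.fun.round(1))
E
python3 chk.py
```

```text
pred [[348.5, 98.4], [285.7, 98.8], [352.6, 133.7], [281.5, 134.1]]
a,pitch,hw [-0.01524486  0.04492645  0.02115126] [-0.4  0.1 -0.1  0.5 -2.9  2.6]
```

Emit:
{"fn": "move_arm", "kwargs": {"dp": [[-0.7,0,-0.9],[-1.4,0,-1.9],[-2.2,0,-2.9],[-3,0,-4],[-3,0,-4]], "turn": [0,0,0,0,0], "jaw": [-1,-1,-1,-1,-1]}}

```text
time: 18.5
position: [0.4766, 0.3329, 0.2644]
tool_rot: [-0.152, 2.489, 0.06]
ft_force: [0.9, 1.3, -2.4]
grip_width: 0.393
```

Emit:
{"fn": "move_arm", "kwargs": {"dp": [[-0.3,-1.3,0.2],[-0.6,-2.7,0.4],[-0.9,-4,0.7],[-1.2,-5.4,0.9],[-1.5,-6.7,1.1]], "turn": [0,0,0,0,0], "jaw": [-1,-1,-1,-1,-1]}}

```text
time: 19.0
position: [0.535, 0.1825, 0.2542]
tool_rot: [-0.158, 2.506, 0.051]
ft_force: [-0.4, -0.0, -4.7]
grip_width: 0.39
```

```bash
python3 st.py .620 -.0513 .258
```

```text
{'time': 19.0, 'joint_positions': [-0.461, -0.298, -0.055, 2.155, 0.325, 0.718, 0.994], 'position': [0.535, 0.182, 0.254], 'grip_width': 0.39, 'ft_force': [-0.355, -0.044, -4.653]}
[[-0.801, -0.126, 0.586], [-0.101, 0.992, 0.074], [-0.59, -0.0, -0.807]] lean 36.2 az 7.2 jaw tilt -0.0 jaw az 97.2
to go units [-1.55 -8.09  0.98] turn 0.0
```

Emit:
{"fn": "move_arm", "kwargs": {"dp": [[-0.5,-1,0.3],[-0.9,-2,0.6],[-1,-3,0.7],[-1.1,-4,0.7],[-1.2,-5,0.8]], "turn": [0,0,0,0,0], "jaw": [-1,-1,-1,-1,-1]}}

```text
time: 19.5
position: [0.5965, 0.038, 0.2557]
tool_rot: [-0.155, 2.508, 0.051]
ft_force: [-0.4, 0.7, -3.5]
grip_width: 0.391
```

```bash
python3 st.py .620 -.0513 .258
```

```text
{'time': 19.5, 'joint_positions': [-0.444, -0.266, 0.295, 2.116, 0.136, 0.653, 1.479], 'position': [0.596, 0.038, 0.256], 'grip_width': 0.391, 'ft_force': [-0.44, 0.683, -3.484]}
[[-0.802, -0.123, 0.584], [-0.1, 0.992, 0.073], [-0.589, 0.0, -0.808]] lean 36.1 az 7.1 jaw tilt 0.0 jaw az 97.1
to go units [-0.38 -3.05  0.18] turn -0.0
```

Emit:
{"fn": "move_arm", "kwargs": {"dp": [[-0.3,-1.2,0.2],[-0.5,-2.2,0.3],[-0.8,-3.1,0.6],[-0.8,-3.1,0.6]], "turn": [0,0,0,0], "jaw": [-1,-1,-1,-1]}}

```text
time: 19.9
position: [0.6389, -0.0542, 0.256]
tool_rot: [-0.148, 2.507, 0.047]
ft_force: [0.5, -1.1, -4.6]
grip_width: 0.393
```

```bash
python3 st.py .6374 -.0513 .25
python3 - <<'E'
from h import *
a=save('scene','s5');b=save('top','t5')
P=[[.624,-.053,.191],[.624,-.053,.125]]
print(proj('scene',P).round(1).tolist(),proj('top',P).round(1).tolist())
a=cv2.resize(a[160:290,250:400],(600,520),interpolation=cv2.INTER_CUBIC)
b=cv2.resize(b[150:250,320:370],(200,400),interpolation=cv2.INTER_CUBIC)
f=np.zeros((520,800,3),np.uint8);f[:,:600]=a;f[:400,600:]=b;cv2.imwrite('pics/c5.png',f[...,::-1])
E
```

```text
{'time': 19.9, 'joint_positions': [-0.477, -0.175, 0.549, 2.029, -0.054, 0.643, 1.815], 'position': [0.639, -0.054, 0.256], 'grip_width': 0.393, 'ft_force': [0.548, -1.06, -4.617]}
[[-0.802, -0.117, 0.586], [-0.095, 0.993, 0.069], [-0.59, -0.001, -0.807]] lean 36.1 az 6.7 jaw tilt -0.0 jaw az 96.7
to go units [0.15 0.1  0.14] turn 0.01
[[323.4, 219.2], [323.0, 232.3]] [[348.8, 194.1], [347.2, 197.9]]
```

View pics/c5.png

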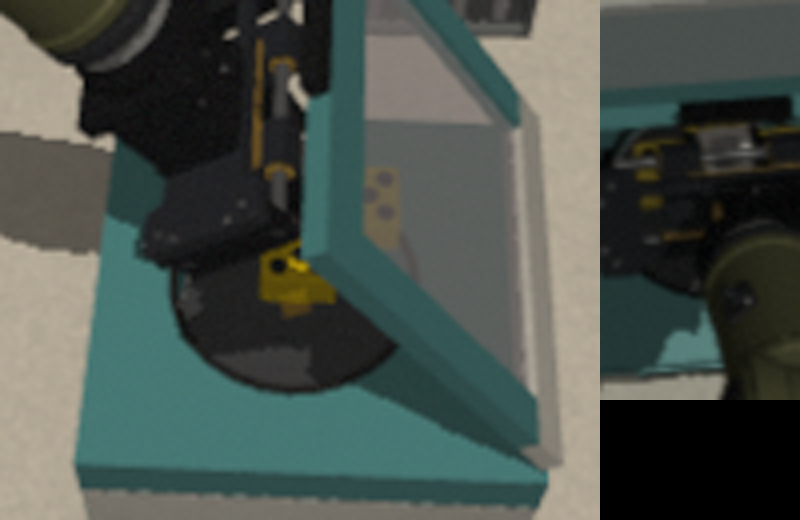

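Emit:
{"fn": "move_arm", "kwargs": {"dp": [[0.3,0.1,0.4],[0.6,0.1,0.8],[1,0.1,1.3],[1.4,0.1,1.85],[1.4,0.1,1.85]], "turn": [0,0,0,0,0], "jaw": [-1,-1,-1,-1,-1]}}

```text
time: 20.5
position: [0.6351, -0.0449, 0.1851]
tool_rot: [-0.158, 2.509, 0.053]
ft_force: [-0.9, -2.3, -5.4]
grip_width: 0.39
```

```bash
python3 st.py .6374 -.0513 .16
```

```text
{'time': 20.5, 'joint_positions': [-0.507, -0.109, 0.591, 2.128, -0.154, 0.495, 1.91], 'position': [0.635, -0.045, 0.185], 'grip_width': 0.39, 'ft_force': [-0.925, -2.292, -5.363]}
[[-0.803, -0.126, 0.583], [-0.101, 0.992, 0.075], [-0.588, 0.001, -0.809]] lean 36.0 az 7.3 jaw tilt 0.1 jaw az 97.2
to go units [ 0.45 -0.22  0.71] turn -0.02
```

Emit:
{"fn": "move_arm", "kwargs": {"dp": [[0.1,-0.1,0.2],[0.3,-0.18,0.4],[0.38,-0.18,0.58],[0.38,-0.18,0.58]], "turn": [0,0,0,0], "jaw": [-1,-1,-1,-1]}}

```text
time: 20.9
position: [0.6394, -0.0495, 0.1686]
tool_rot: [-0.158, 2.503, 0.055]
ft_force: [0.1, 0.4, -3.7]
grip_width: 0.386
```

```bash
python3 st.py .6374 -.0513 .16
```

```text
{'time': 20.9, 'joint_positions': [-0.521, -0.076, 0.627, 2.141, -0.234, 0.454, 1.994], 'position': [0.639, -0.049, 0.169], 'grip_width': 0.386, 'ft_force': [0.128, 0.401, -3.715]}
[[-0.799, -0.126, 0.588], [-0.101, 0.992, 0.077], [-0.593, 0.002, -0.805]] lean 36.4 az 7.4 jaw tilt 0.1 jaw az 97.3
to go units [ 0.23 -0.05  0.19] turn -0.04
```

Emit:
{"fn": "move_arm", "kwargs": {"dp": [[0.12,-0.05,0.12],[0.22,-0.05,0.22],[0.28,-0.05,0.3],[0.28,-0.05,0.3]], "turn": [0,0,0,0], "jaw": [-1,-1,-1,-1]}}

```text
time: 21.3
position: [0.6401, -0.0522, 0.159]
tool_rot: [-0.156, 2.498, 0.054]
ft_force: [2.3, 0.6, -2.1]
grip_width: 0.387
```

Emit:
{"fn": "move_arm", "kwargs": {"dp": [[0.1,0,0.13],[0.2,0,0.27],[0.2,0,0.27]], "turn": [0,0,0], "jaw": [-1,-1,-1]}}

```text
time: 21.6
position: [0.6434, -0.0523, 0.1551]
tool_rot: [-0.153, 2.489, 0.057]
ft_force: [-20.6, 0.4, 27.2]
grip_width: 0.389
```

```bash
python3 st.py .6374 -.0513 .15
```

```text
{'time': 21.6, 'joint_positions': [-0.532, -0.049, 0.654, 2.158, -0.324, 0.41, 2.082], 'position': [0.643, -0.052, 0.155], 'grip_width': 0.389, 'ft_force': [-20.632, 0.36, 27.247]}
[[-0.791, -0.124, 0.6], [-0.096, 0.992, 0.078], [-0.605, 0.004, -0.797]] lean 37.2 az 7.4 jaw tilt 0.2 jaw az 97.1
to go units [0.26 0.06 0.02] turn -0.08
```

Emit:
{"fn": "move_arm", "kwargs": {"dp": [[0.1,0,-0.2],[0.1,0,-0.2],[0.1,0,-0.2]], "turn": [0,0,0], "jaw": [-1,-1,-1]}}

```text
time: 21.9
position: [0.637, -0.0531, 0.1565]
tool_rot: [-0.155, 2.49, 0.055]
ft_force: [-7.5, 0.8, 14.6]
grip_width: 0.389
```

```bash
python3 st.py .6374 -.0513 .155
```

```text
{'time': 21.9, 'joint_positions': [-0.528, -0.068, 0.647, 2.169, -0.288, 0.413, 2.054], 'position': [0.637, -0.053, 0.156], 'grip_width': 0.389, 'ft_force': [-7.484, 0.824, 14.645]}
[[-0.791, -0.124, 0.598], [-0.098, 0.992, 0.077], [-0.603, 0.002, -0.798]] lean 37.1 az 7.3 jaw tilt 0.1 jaw az 97.1
to go units [0.01 0.06 0.05] turn -0.04
```

Emit:
{"fn": "move_arm", "kwargs": {"dp": [[-0.05,0,-0.08],[-0.05,0,-0.08]], "turn": [0,0], "jaw": [-1,-1], "grip_force": 10}}

```text
time: 22.1
position: [0.6354, -0.0531, 0.1568]
tool_rot: [-0.156, 2.494, 0.053]
ft_force: [-0.4, -0.6, 7.3]
grip_width: 0.393
```

Emit:
{"fn": "move_arm", "kwargs": {"dp": [[0,0,0],[0,0,0],[0,0,0],[0,0,0],[0,0,0]], "turn": [0,0,0,0,0], "jaw": [-0.15,-0.1,0.1,0.5,1]}}

```text
time: 22.6
position: [0.6355, -0.0544, 0.1566]
tool_rot: [-0.154, 2.494, 0.052]
ft_force: [0.1, -0.6, 6.8]
grip_width: 0.635
```

```bash
python3 st.py .6374 -.0513 .155
```

```text
{'time': 22.6, 'joint_positions': [-0.525, -0.071, 0.645, 2.168, -0.275, 0.417, 2.043], 'position': [0.635, -0.054, 0.157], 'grip_width': 0.635, 'ft_force': [0.107, -0.576, 6.832]}
[[-0.794, -0.123, 0.595], [-0.098, 0.992, 0.074], [-0.6, 0.0, -0.8]] lean 36.9 az 7.1 jaw tilt 0.0 jaw az 97.1
to go units [-0.03  0.09  0.09] turn -0.0
```

Emit:
{"fn": "move_arm", "kwargs": {"dp": [[-0.2,0,-0.26],[-0.5,0,-0.66],[-0.9,0,-1.2],[-1.4,0,-1.9],[-1.8,0,-2.4]], "turn": [0,0,0,0,0], "jaw": [1,1,1,1,1]}}

```text
time: 23.1
position: [0.6334, -0.0534, 0.2444]
tool_rot: [-0.156, 2.5, 0.053]
ft_force: [-0.3, -0.1, 0.8]
grip_width: 0.988
```

Emit:
{"fn": "move_arm", "kwargs": {"dp": [[0,0,-1],[0,0,-2],[0,0,-3],[0,0,-3.5]], "turn": [0,0,0,0], "jaw": [0.4,0,-0.6,-1]}}

```text
time: 23.5
position: [0.5826, -0.0613, 0.3157]
tool_rot: [-0.155, 2.496, 0.053]
ft_force: [-0.4, -0.3, 1.0]
grip_width: 0.721
```

```bash
python3 st.py .56 -.105 .2
python3 - <<'E'
from h import *
s=save('scene','s6');w=save('wrist','w6')
s=cv2.resize(s[170:280,270:380],(440,440),interpolation=cv2.INTER_CUBIC)
q=proj('wrist',[[.624,-.053,.125],[.624,-.053,.191]]);print(q)
u,v=q[1].astype(int);u0=max(u-60,0);v0=max(v-60,0);print(u0,v0)
w=cv2.resize(w[v0:v0+120,u0:u0+90],(360,480),interpolation=cv2.INTER_CUBIC)
f=np.zeros((480,800,3),np.uint8);f[:440,:440]=s;f[:480,440:800]=w;cv2.imwrite('pics/c6.png',f[...,::-1])
E
```

```text
{'time': 23.5, 'joint_positions': [-0.043, -0.301, 0.171, 2.033, -0.149, 0.788, 1.903], 'position': [0.583, -0.061, 0.316], 'grip_width': 0.721, 'ft_force': [-0.433, -0.346, 1.031]}
[[-0.795, -0.124, 0.593], [-0.099, 0.992, 0.075], [-0.598, 0.001, -0.801]] lean 36.7 az 7.2 jaw tilt 0.1 jaw az 97.1
to go units [ 3.05 -1.36  2.54] turn -0.02
[[327.16802452 109.1341937 ]
 [328.21630934 149.51708896]]
268 89
```

View pics/c6.png

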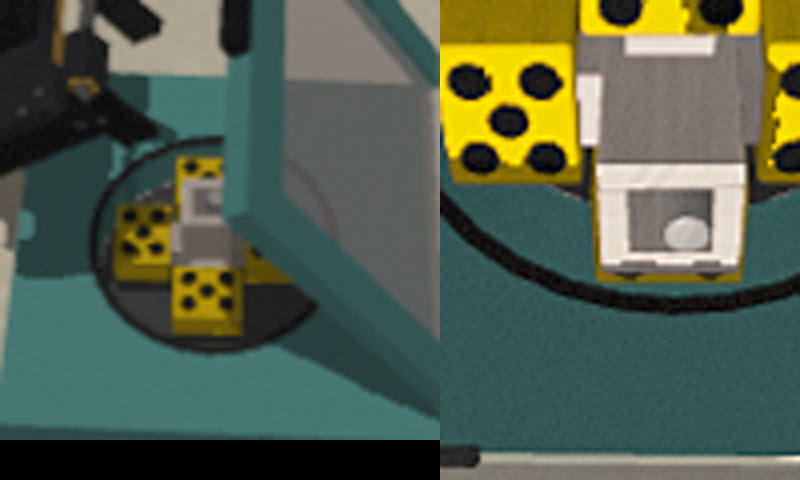

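The rotor now rests level on top of the square around the spindle (spindle top at px (330,147), hub top at (326,143)), at about 7° against the square's 25°. I'll close the fingers and nudge the −y insert towards +x, which turns it counter-clockwise.

Emit:
{"fn": "move_arm", "kwargs": {"dp": [[0.4,-0.7,0.7],[0.8,-1.4,1.4],[1.3,-1.5,2.2],[1.7,-1.5,2.9],[2.06,-1.5,3.3]], "turn": [0,0,0,0,0], "jaw": [-1,-1,-1,-1,-1]}}

```text
time: 24.1
position: [0.5969, -0.105, 0.1952]
tool_rot: [-0.154, 2.501, 0.053]
ft_force: [-0.0, 0.3, -0.5]
grip_width: 0.177
```

```bash
python3 st.py .597 -.103 .139
```

```text
{'time': 24.1, 'joint_positions': [-0.099, -0.157, 0.343, 2.161, -0.328, 0.554, 2.178], 'position': [0.597, -0.105, 0.195], 'grip_width': 0.177, 'ft_force': [-0.038, 0.329, -0.543]}
[[-0.798, -0.123, 0.59], [-0.098, 0.992, 0.074], [-0.594, 0.001, -0.804]] lean 36.5 az 7.2 jaw tilt 0.1 jaw az 97.1
to go units [1.1  0.06 1.51] turn -0.03
```

Emit:
{"fn": "move_arm", "kwargs": {"dp": [[0,0,0],[0.3,0.05,0.4],[0.6,0.05,0.8],[0.9,0.05,1.2],[1.1,0.05,1.5]], "turn": [0,0,0,0,0], "jaw": [-1,-1,-1,-1,-1]}}

```text
time: 24.6
position: [0.5989, -0.1037, 0.1435]
tool_rot: [-0.153, 2.495, 0.052]
ft_force: [-0.1, 0.9, 0.9]
grip_width: 0.009
```

Emit:
{"fn": "move_arm", "kwargs": {"dp": [[0,0,0]], "turn": [0], "jaw": [-1]}}

```text
time: 24.7
position: [0.598, -0.1034, 0.1423]
tool_rot: [-0.153, 2.498, 0.052]
ft_force: [-0.5, -0.6, -0.2]
grip_width: 0.008
```

```bash
python3 st.py .616 -.103 .139
```

```text
{'time': 24.7, 'joint_positions': [-0.133, -0.086, 0.388, 2.221, -0.47, 0.442, 2.327], 'position': [0.598, -0.103, 0.142], 'grip_width': 0.008, 'ft_force': [-0.462, -0.595, -0.2]}
[[-0.796, -0.123, 0.592], [-0.098, 0.992, 0.074], [-0.597, 0.001, -0.802]] lean 36.6 az 7.1 jaw tilt 0.1 jaw az 97.1
to go units [-0.41 -0.06  0.45] turn -0.02
```

Emit:
{"fn": "move_arm", "kwargs": {"dp": [[0.06,0,0.08],[-0.05,0,0.17],[-0.17,-0.03,0.26],[-0.29,-0.05,0.35]], "turn": [0,0,0,0], "jaw": [-1,-1,-1,-1]}}

```text
time: 25.1
position: [0.6126, -0.1045, 0.1411]
tool_rot: [-0.152, 2.495, 0.051]
ft_force: [0.2, -0.4, -1.0]
grip_width: 0.005
```

```bash
python3 st.py .616 -.103 .139
```

```text
{'time': 25.1, 'joint_positions': [-0.138, -0.051, 0.391, 2.196, -0.504, 0.435, 2.35], 'position': [0.613, -0.104, 0.141], 'grip_width': 0.005, 'ft_force': [0.16, -0.36, -0.966]}
[[-0.795, -0.121, 0.595], [-0.097, 0.993, 0.073], [-0.599, 0.0, -0.8]] lean 36.8 az 7.0 jaw tilt 0.0 jaw az 97.0
to go units [-0.05  0.03  0.13] turn -0.01
```

Emit:
{"fn": "move_arm", "kwargs": {"dp": [[-0.06,0,0.05],[-0.13,0,0.1],[-0.13,0,0.1]], "turn": [0,0,0], "jaw": [-1,-1,-1]}}

```text
time: 25.4
position: [0.6169, -0.1038, 0.1403]
tool_rot: [-0.152, 2.496, 0.051]
ft_force: [0.6, 0.4, -0.4]
grip_width: 0.007
```

```bash
python3 st.py .616 -.103 .139
```

```text
{'time': 25.4, 'joint_positions': [-0.14, -0.04, 0.39, 2.187, -0.51, 0.435, 2.352], 'position': [0.617, -0.104, 0.14], 'grip_width': 0.007, 'ft_force': [0.563, 0.356, -0.446]}
[[-0.795, -0.121, 0.594], [-0.097, 0.993, 0.073], [-0.599, 0.001, -0.801]] lean 36.8 az 7.0 jaw tilt 0.0 jaw az 97.0
to go units [0.05 0.03 0.02] turn -0.01
```

Run:
```python
from h import *
s=save('scene','s7')
cv2.imwrite('pics/c7.png',cv2.resize(s[170:280,270:380],(660,600),interpolation=cv2.INTER_CUBIC)[...,::-1])
```

```text
(no output)
```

View pics/c7.png

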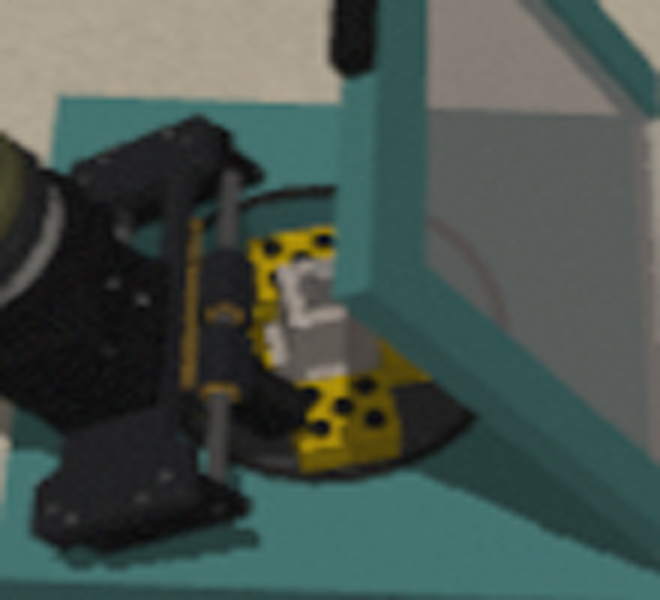

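```bash
cat > hub.py <<'E'
from h import *
import sys,time
s=ctrl.get_image('scene'); n=sys.argv[1]; cv2.imwrite(f'pics/{n}.png',s[...,::-1])
h=cv2.cvtColor(s,cv2.COLOR_RGB2HSV); m=(h[...,1]<50)&(h[...,2]>120); m[:205]=0;m[238:]=0;m[:,:312]=0;m[:,329:]=0
y=(h[...,0]>18)&(h[...,0]<35)&(h[...,1]>130)&(h[...,2]>90); y[:200]=0;y[260:]=0;y[:,:300]=0;y[:,:]=y; y[:,345:]=0
p=np.argwhere(m);q=np.argwhere(y);print('hub white',len(p),p.min(0),p.mean(0).round(1),'yellow',len(q),q.mean(0).round(1),q.max(0))
E
python3 hub.py s8
```

```text
hub white 81 [217 314] [225.9 319.9] yellow 219 [235.  320.3] [255 335]
```

Emit:
{"fn": "move_arm", "kwargs": {"dp": [[-0.06,0,0.05],[-0.13,0,0.1],[-0.13,0,0.1]], "turn": [0,0,0], "jaw": [-1,-1,-1]}}

```text
time: 25.8
position: [0.6219, -0.1031, 0.1403]
tool_rot: [-0.152, 2.496, 0.051]
ft_force: [-0.2, 0.4, 0.5]
grip_width: 0.005
```

```bash
python3 st.py .616 -.103 .139;python3 hub.py s9
```

```text
{'time': 25.8, 'joint_positions': [-0.142, -0.029, 0.39, 2.178, -0.516, 0.434, 2.353], 'position': [0.622, -0.103, 0.14], 'grip_width': 0.005, 'ft_force': [-0.152, 0.388, 0.517]}
[[-0.795, -0.121, 0.594], [-0.097, 0.993, 0.073], [-0.599, 0.001, -0.801]] lean 36.8 az 7.0 jaw tilt 0.0 jaw az 97.0
to go units [ 0.18  0.03 -0.08] turn -0.01
hub white 73 [217 316] [225.2 320.4] yellow 170 [237.4 322.3] [255 335]
```

Emit:
{"fn": "move_arm", "kwargs": {"dp": [[-0.06,0,0.05],[-0.13,0,0.1],[-0.13,0,0.1]], "turn": [0,0,0], "jaw": [-1,-1,-1]}}

```text
time: 26.15
position: [0.6268, -0.1025, 0.1402]
tool_rot: [-0.152, 2.496, 0.051]
ft_force: [-0.3, 0.3, -0.3]
grip_width: 0.009
```

```bash
python3 st.py .616 -.103 .139;python3 hub.py s10
```

```text
{'time': 26.15, 'joint_positions': [-0.144, -0.018, 0.389, 2.168, -0.522, 0.434, 2.354], 'position': [0.627, -0.102, 0.14], 'grip_width': 0.009, 'ft_force': [-0.347, 0.288, -0.346]}
[[-0.795, -0.122, 0.594], [-0.097, 0.993, 0.073], [-0.599, 0.001, -0.801]] lean 36.8 az 7.0 jaw tilt 0.0 jaw az 97.0
to go units [ 0.31  0.03 -0.18] turn -0.01
hub white 66 [217 317] [224.7 321. ] yellow 137 [239.1 323.2] [255 335]
```

Run:
```python
import cv2,numpy as np
f=[cv2.resize(cv2.imread(f'pics/{n}.png')[195:265,295:350],(396,504),interpolation=cv2.INTER_CUBIC) for n in('s6','s10')]
cv2.imwrite('pics/c10.png',np.hstack(f))
```

```text
(no output)
```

View pics/c10.png

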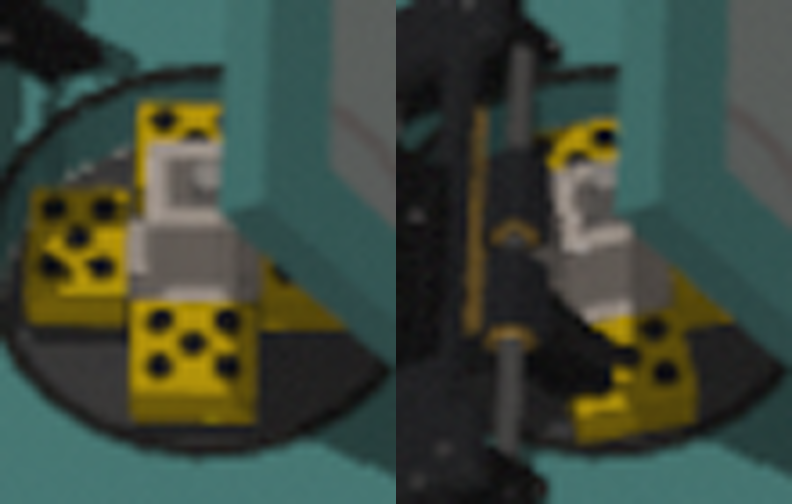

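Emit:
{"fn": "move_arm", "kwargs": {"dp": [[0,0,-0.8],[0,0,-1.8],[0,0,-3],[0,0,-4.2],[0,0,-5.5]], "turn": [0,0,0,0,0], "jaw": [-0.5,0,0.5,1,1]}}

```text
time: 26.7
position: [0.5459, -0.116, 0.253]
tool_rot: [-0.152, 2.499, 0.051]
ft_force: [1.0, -0.2, 1.1]
grip_width: 0.372
```

```bash
python3 st.py .5 -.2 .3
python3 - <<'E'
from h import *
w=save('wrist','w11')
A=[.624,-.053]
q=proj('wrist',[A+[.191],A+[.171],A+[.187],A+[.105]]);print(q.round(1).tolist())
u,v=q[0].astype(int);u0=u-60;v0=max(v-60,0);print(u0,v0)
cv2.imwrite('pics/c11.png',cv2.resize(w[v0:v0+100,u0:u0+120],(720,600),interpolation=cv2.INTER_CUBIC)[...,::-1])
for n in('sleeve',): print([(np.round(k['rect'],1).tolist(),round(k['confidence'],2)) for k in ctrl.look_for('wrist',n)])
E
```

```text
{'time': 26.7, 'joint_positions': [0.196, -0.301, 0.117, 2.16, -0.341, 0.72, 2.203], 'position': [0.546, -0.116, 0.253], 'grip_width': 0.372, 'ft_force': [1.009, -0.231, 1.149]}
[[-0.797, -0.121, 0.592], [-0.097, 0.993, 0.073], [-0.596, 0.001, -0.803]] lean 36.6 az 7.0 jaw tilt 0.0 jaw az 97.0
to go units [ 0.56 -2.59 -2.37] turn -0.01
[[380.0, 226.5], [377.5, 209.5], [379.5, 223.0], [370.5, 162.6]]
320 166
[([24.9, 18.5, 49.3, 34.8], 0.61)]
```

View pics/c11.png

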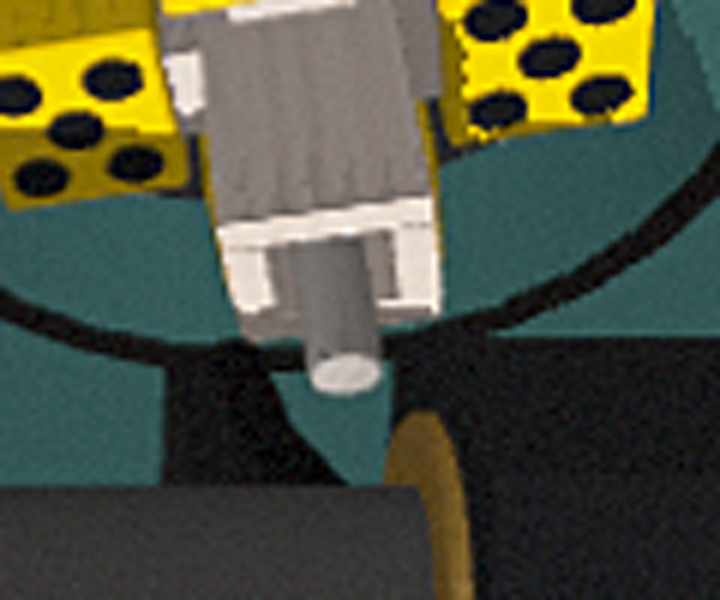

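The rotor is home: the spindle stands well out of the hub (spindle top at px (377,228)). Next is the sleeve.

Emit:
{"fn": "move_arm", "kwargs": {"dp": [[0.8,-1.3,-0.4],[1.6,-2.6,-0.6],[2.4,-3.9,-0.8],[3.2,-5.2,-0.8],[4,-6.4,-0.8]], "turn": [0,0,0,0,0], "jaw": [0.26,0.26,0.26,0.26,0.26]}}

```text
time: 27.3
position: [0.4718, -0.2878, 0.2192]
tool_rot: [-0.142, 2.492, 0.04]
ft_force: [0.6, 0.1, 1.6]
grip_width: 0.628
```

```bash
cat > blue.py <<'E'
from h import *
w=ctrl.get_image('wrist');cv2.imwrite('pics/wb.png',w[...,::-1])
h=cv2.cvtColor(w,cv2.COLOR_RGB2HSV);m=cv2.inRange(h,(105,130,40),(130,255,255));k,l,st,ce=cv2.connectedComponentsWithStats(m)
for i in range(1,k):
    if st[i,4]>60:print('blue',st[i].tolist(),ce[i].round(1),atz('wrist',[ce[i]],.03).round(4).tolist())
print('pred',proj('wrist',[[.483,-.331,0],[.483,-.331,.045]]).round(1).tolist())
print([(np.round(k['rect'],1).tolist(),round(k['confidence'],2)) for k in ctrl.look_for('wrist','sleeve')])
E
python3 st.py .46 -.32 .2;python3 blue.py
```

```text
{'time': 27.3, 'joint_positions': [0.006, -0.268, 0.726, 2.148, -0.42, 0.798, 2.674], 'position': [0.472, -0.288, 0.219], 'grip_width': 0.628, 'ft_force': [0.611, 0.068, 1.603]}
[[-0.793, -0.112, 0.598], [-0.093, 0.994, 0.063], [-0.602, -0.006, -0.799]] lean 37.0 az 6.0 jaw tilt -0.3 jaw az 96.4
to go units [ 0.8  -1.02  0.21] turn 0.11
blue [257, 50, 34, 29, 495] [275.3  60.6] [[0.461, -0.3352, 0.03]]
blue [254, 70, 34, 31, 805] [270.7  85.3] [[0.4876, -0.3401, 0.03]]
pred [[282.1, 67.1], [278.3, 90.3]]
[([361.2, 72.7, 36.3, 52.2], 0.89), ([273.0, 77.3, 34.6, 48.1], 0.85), ([203.2, 106.8, 38.7, 48.3], 0.83)]
```

```bash
python3 - <<'E'
from h import *
from scipy.optimize import least_squares
t=np.linspace(0,2*np.pi,40)
c=np.c_[np.cos(t),np.sin(t)]*.017
def bb(p):
    P=np.vstack([np.c_[c+p,np.full(40,z)] for z in(0,.045)]);q=proj('wrist',P);return np.r_[q.min(0),q.max(0)]
for b in([255.7,53,290.3,101],[254,50,291,101]):
    r=least_squares(lambda p:bb(p)-b,[.483,-.335]);print(r.x,r.fun.round(1))
E
python3 st.py .494 -.334 .08
```

```text
[ 0.48624422 -0.33289566] [-1.4 -2.6  1.6  3.1]
[ 0.48446626 -0.33344243] [-0.4 -1.3  0.4  1.6]
{'time': 27.4, 'joint_positions': [-0.006, -0.27, 0.738, 2.148, -0.42, 0.797, 2.674], 'position': [0.473, -0.287, 0.219], 'grip_width': 0.629, 'ft_force': [0.675, 1.12, -0.557]}
[[-0.792, -0.112, 0.6], [-0.092, 0.994, 0.065], [-0.603, -0.003, -0.797]] lean 37.1 az 6.2 jaw tilt -0.2 jaw az 96.4
to go units [ 2.38 -1.61  4.03] turn 0.06
```

Emit:
{"fn": "move_arm", "kwargs": {"dp": [[0.5,-0.8,0.9],[1,-1.4,1.8],[1.6,-1.6,2.8],[2.2,-1.6,3.8],[2.2,-1.6,3.8]], "turn": [0,0,0,0,0], "jaw": [0.26,0.26,0.26,0.26,0.26]}}

```text
time: 27.9
position: [0.4761, -0.2904, 0.1218]
tool_rot: [-0.142, 2.505, 0.006]
ft_force: [-0.8, -0.4, -0.9]
grip_width: 0.628
```

```bash
python3 st.py .496 -.332 .015;python3 blue.py
```

```text
{'time': 27.9, 'joint_positions': [-0.522, -0.299, 1.237, 2.262, -0.325, 0.556, 2.69], 'position': [0.476, -0.29, 0.122], 'grip_width': 0.628, 'ft_force': [-0.78, -0.382, -0.926]}
[[-0.801, -0.103, 0.59], [-0.1, 0.994, 0.038], [-0.591, -0.029, -0.806]] lean 36.3 az 3.7 jaw tilt -1.7 jaw az 95.9
to go units [ 1.71 -1.34  3.21] turn 0.56
blue [246, 103, 44, 41, 1018] [270.  118.9] [[0.4603, -0.3326, 0.03]]
blue [242, 135, 43, 33, 1103] [263.  151.1] [[0.4933, -0.3393, 0.03]]
pred [[277.3, 119.8], [270.3, 155.3]]
[([377.7, 136.1, 52.0, 66.8], 0.65), ([183.9, 167.3, 51.4, 59.4], 0.62), ([265.6, 136.4, 46.7, 60.6], 0.6)]
```

Emit:
{"fn": "move_arm", "kwargs": {"dp": [[0,-0.4,0],[0,-0.8,0.2],[0.3,-1.2,0.5],[0.6,-1.3,1],[0.6,-1.3,1]], "turn": [1.2,2.4,3,3,3], "jaw": [0.26,0.26,0.26,0.26,0.26]}}

```text
time: 28.5
position: [0.4711, -0.317, 0.1111]
tool_rot: [0.215, 2.512, 0.08]
ft_force: [0.5, 0.5, -0.6]
grip_width: 0.632
```

```bash
python3 st.py .496 -.332 .015
```

```text
{'time': 28.5, 'joint_positions': [-0.43, -0.131, 1.24, 2.246, -0.615, 0.595, 2.691], 'position': [0.471, -0.317, 0.111], 'grip_width': 0.632, 'ft_force': [0.477, 0.48, -0.631]}
[[-0.801, 0.135, 0.583], [0.172, 0.985, 0.008], [-0.573, 0.107, -0.812]] lean 35.7 az 0.8 jaw tilt 6.1 jaw az 82.2
to go units [ 1.09 -0.72  3.08] turn -2.11
```

Emit:
{"fn": "move_arm", "kwargs": {"dp": [[0.3,-0.5,0.5],[0.4,-0.8,1],[0.6,-0.9,1.5],[0.7,-0.9,2],[0.7,-0.9,2]], "turn": [0.5,1,1,1,1], "jaw": [0.26,0.26,0.26,0.26,0.26]}}

```text
time: 29.0
position: [0.4725, -0.3094, 0.0832]
tool_rot: [0.345, 2.519, 0.082]
ft_force: [-0.1, 0.0, 0.3]
grip_width: 0.633
```

```bash
python3 st.py .496 -.332 .015
```

```text
{'time': 29.0, 'joint_positions': [-0.441, -0.046, 1.24, 2.282, -0.747, 0.551, 2.691], 'position': [0.473, -0.309, 0.083], 'grip_width': 0.633, 'ft_force': [-0.128, 0.045, 0.321]}
[[-0.793, 0.227, 0.565], [0.263, 0.965, -0.018], [-0.549, 0.134, -0.825]] lean 34.4 az -1.8 jaw tilt 7.7 jaw az 76.7
to go units [ 0.43 -0.86  2.33] turn -2.75
```

Emit:
{"fn": "move_arm", "kwargs": {"dp": [[0,-0.3,0],[0.1,-0.8,0.4],[0.2,-1,0.8],[0.4,-1,1.2],[0.4,-1,1.2]], "turn": [1.2,2.4,2.5,2.5,2.5], "jaw": [0.26,0.26,0.26,0.26,0.26]}}

```text
time: 29.5
position: [0.4724, -0.3385, 0.0566]
tool_rot: [0.593, 2.487, 0.137]
ft_force: [0.1, 0.6, -0.1]
grip_width: 0.632
```

```bash
python3 st.py .496 -.332 .015
```

```text
{'time': 29.5, 'joint_positions': [0.32, 0.103, 0.524, 2.24, -0.943, 0.569, 2.687], 'position': [0.472, -0.339, 0.057], 'grip_width': 0.632, 'ft_force': [0.064, 0.585, -0.149]}
[[-0.737, 0.383, 0.556], [0.442, 0.896, -0.032], [-0.511, 0.223, -0.831]] lean 33.8 az -3.3 jaw tilt 12.9 jaw az 66.8
to go units [0.22 0.19 1.58] turn -4.71
```

Emit:
{"fn": "move_arm", "kwargs": {"dp": [[0.1,0.15,0.4],[0.15,0.15,0.8],[0.1,0.15,1.2],[0.12,0.15,1.43],[0.12,0.15,1.43]], "turn": [0,0,0,0,0], "jaw": [0.1,0.05,0.05,0.05,0.05]}}

```text
time: 30.0
position: [0.4947, -0.3345, 0.0198]
tool_rot: [0.595, 2.487, 0.138]
ft_force: [-0.7, 0.1, 0.4]
grip_width: 0.528
```

```bash
python3 st.py .495 -.334 .02
python3 - <<'E'
from h import *
w=save('wrist','w12')
print([(np.round(k['rect'],1).tolist(),round(k['confidence'],2)) for k in ctrl.look_for('wrist','sleeve')])
print(proj('wrist',[[.4845,-.3334,0],[.4845,-.3334,.045]]).round(1).tolist())
h=cv2.cvtColor(w,cv2.COLOR_RGB2HSV);m=cv2.inRange(h,(105,130,40),(130,255,255));p=np.argwhere(m);print(p.min(0),p.max(0),p.mean(0),len(p))
E
```

```text
{'time': 30.0, 'joint_positions': [0.921, 0.201, -0.15, 2.21, -0.937, 0.437, 2.689], 'position': [0.495, -0.335, 0.02], 'grip_width': 0.528, 'ft_force': [-0.69, 0.069, 0.445]}
[[-0.737, 0.385, 0.556], [0.444, 0.896, -0.031], [-0.51, 0.224, -0.831]] lean 33.8 az -3.2 jaw tilt 12.9 jaw az 66.8
to go units [-0.    0.02 -0.  ] turn -4.74
[([471.3, 154.8, 116.8, 105.2], 0.9), ([314.6, 238.6, 67.5, 97.5], 0.58)]
[[307.8, 205.1], [325.0, 268.4]]
[187 280] [285 346] [224.28149544 309.35563933] 3183
```

Emit:
{"fn": "move_arm", "kwargs": {"dp": [[0,0,0],[0,0,0],[0,0,0],[0,0,0],[0,0,0]], "turn": [0,0,0,0,0], "jaw": [-0.1,-0.2,-0.3,-0.6,-1], "grip_force": 15}}

```text
time: 30.6
position: [0.495, -0.3348, 0.0206]
tool_rot: [0.594, 2.486, 0.136]
ft_force: [-2.3, 0.0, 2.8]
grip_width: 0.436
```

Emit:
{"fn": "move_arm", "kwargs": {"dp": [[-0.3,0,-0.4],[-0.6,0.1,-0.8],[-1,0.2,-1.6],[-1.4,0.4,-2.4]], "turn": [0,0,0,0], "jaw": [-1,-1,-1,-1]}}

```text
time: 31.0
position: [0.4894, -0.3391, 0.1035]
tool_rot: [0.596, 2.489, 0.14]
ft_force: [0.1, 0.2, -0.3]
grip_width: 0.405
```

```bash
python3 st.py .60 -.18 .26
```

```text
{'time': 31.0, 'joint_positions': [0.881, 0.051, -0.088, 2.16, -0.718, 0.598, 2.431], 'position': [0.489, -0.339, 0.103], 'grip_width': 0.405, 'ft_force': [0.091, 0.248, -0.3]}
[[-0.738, 0.385, 0.554], [0.444, 0.895, -0.03], [-0.507, 0.224, -0.832]] lean 33.7 az -3.1 jaw tilt 13.0 jaw az 66.7
to go units [-3.01  7.34 -2.46] turn -4.77
```

Emit:
{"fn": "move_arm", "kwargs": {"dp": [[-0.5,0.2,-0.8],[-1,0.4,-1.6],[-1.6,0.7,-2.6],[-2.1,0.93,-3.5],[-2.1,0.93,-3.5]], "turn": [-0.8,-1.6,-2.4,-3.2,-4], "jaw": [-1,-1,-1,-1,-1]}}

```text
time: 31.5
position: [0.4909, -0.341, 0.2353]
tool_rot: [0.147, 2.541, -0.005]
ft_force: [-0.5, 0.5, -1.2]
grip_width: 0.405
```

```bash
python3 st.py .575 -.15 .235
```

```text
{'time': 31.5, 'joint_positions': [0.879, -0.104, -0.079, 2.021, -0.545, 0.834, 2.546], 'position': [0.491, -0.341, 0.235], 'grip_width': 0.405, 'ft_force': [-0.498, 0.519, -1.198]}
[[-0.821, 0.106, 0.561], [0.104, 0.994, -0.036], [-0.561, 0.029, -0.827]] lean 34.2 az -3.7 jaw tilt 1.6 jaw az 83.9
to go units [-1.63  6.62  1.35] turn -0.59
```

Emit:
{"fn": "move_arm", "kwargs": {"dp": [[-0.3,1.3,0.2],[-0.6,2.6,0.5],[-0.9,3.9,0.8],[-1.3,5.2,1.1],[-1.6,6.5,1.3]], "turn": [-0.2,-0.4,-0.6,-0.6,-0.6], "jaw": [-1,-1,-1,-1,-1], "grip_force": 45}}

```text
time: 32.0
position: [0.5716, -0.15, 0.2297]
tool_rot: [0.086, 2.551, -0.016]
ft_force: [0.5, -0.9, -1.3]
grip_width: 0.391
```

```bash
python3 st.py .6335 -.053 .23
python3 - <<'E'
from h import *
w=save('wrist','w13')
h=cv2.cvtColor(w,cv2.COLOR_RGB2HSV);m=cv2.inRange(h,(105,130,30),(130,255,255));p=np.argwhere(m)
print(p.min(0),p.max(0),len(p))
s=ctrl.get_state();M=R.from_rotvec(s['tool_rot']).as_matrix()
T=np.array(s['position']);G=T-.019*M[:,2];t=np.linspace(0,6.28,60)
for b in(.030,.036,.042):
    for z in(0,.045):
        C=np.c_[G[0]+.017*np.cos(t),G[1]+.017*np.sin(t),np.full(60,G[2]-b+z)];q=proj('wrist',C);print(b,z,q.min(0).round(),q.max(0).round())
E
```

```text
{'time': 32.0, 'joint_positions': [0.745, -0.197, -0.4, 2.097, -0.366, 0.683, 2.055], 'position': [0.572, -0.15, 0.23], 'grip_width': 0.391, 'ft_force': [0.469, -0.854, -1.274]}
[[-0.83, 0.065, 0.555], [0.058, 0.998, -0.03], [-0.555, 0.007, -0.832]] lean 33.7 az -3.1 jaw tilt 0.4 jaw az 86.3
to go units [-1.53  3.36  1.04] turn -0.14
[116 282] [312 574] 3215
0.03 0 [290. 191.] [347. 227.]
0.03 0.045 [285. 264.] [353. 295.]
0.036 0 [290. 183.] [346. 220.]
0.036 0.045 [285. 252.] [352. 284.]
0.042 0 [291. 176.] [345. 212.]
0.042 0.045 [286. 241.] [351. 274.]
```

Run:
```python
import cv2,numpy as np
w=cv2.imread('pics/w13.png');h=cv2.cvtColor(w,cv2.COLOR_BGR2HSV);m=cv2.inRange(h,(105,130,30),(130,255,255))
k,l,st,ce=cv2.connectedComponentsWithStats(m);print([ (st[i].tolist(),ce[i].round().tolist()) for i in range(1,k) if st[i,4]>40])
for r in range(170,245,8):
    c=np.flatnonzero(m[r,240:400])+240; print(r,c.min() if len(c) else None,c.max() if len(c) else None)
```

```text
[([287, 182, 64, 65, 2693], [315.0, 210.0]), ([305, 241, 41, 6, 156], [325.0, 244.0]), ([297, 275, 41, 5, 133], [317.0, 276.0])]
170 None None
178 386 396
186 299 376
194 290 339
202 288 341
210 288 343
218 288 345
226 287 346
234 288 349
242 288 330
```

Emit:
{"fn": "move_arm", "kwargs": {"dp": [[-0.4,0.8,0.2],[-0.8,1.6,0.5],[-1.2,2.4,0.8],[-1.6,3.35,1],[-1.6,3.35,1]], "turn": [0,0,0,0,0], "jaw": [-1,-1,-1,-1,-1]}}

```text
time: 32.55
position: [0.6357, -0.0501, 0.2331]
tool_rot: [0.077, 2.55, -0.013]
ft_force: [-0.5, 0.6, -1.1]
grip_width: 0.389
```

Emit:
{"fn": "move_arm", "kwargs": {"dp": [[0,0,0],[0,0,0]], "turn": [0,0], "jaw": [-1,-1]}}

```text
time: 32.75
position: [0.6338, -0.0571, 0.2323]
tool_rot: [0.089, 2.551, -0.018]
ft_force: [-0.0, -0.1, -0.8]
grip_width: 0.395
```

```bash
python3 st.py .6345 -.0535 .22
python3 - <<'E'
from h import *
w=save('wrist','w14');s=save('scene','s14')
print(proj('wrist',[[.624,-.053,.191],[.624,-.053,.171]]).round(1).tolist(),proj('scene',[[.624,-.053,.191],[.624,-.053,.171],[.624,-.053,.211],[.624,-.053,.256]]).round(1).tolist())
a=cv2.resize(w[130:260,250:380],(480,480),interpolation=cv2.INTER_CUBIC);b=cv2.resize(s[190:250,295:335],(320,480),interpolation=cv2.INTER_CUBIC)
cv2.imwrite('pics/c14.png',np.hstack([a,b])[...,::-1])
E
```

```text
{'time': 32.75, 'joint_positions': [0.723, -0.108, -0.633, 2.01, -0.123, 0.633, 1.652], 'position': [0.634, -0.057, 0.232], 'grip_width': 0.395, 'ft_force': [-0.029, -0.05, -0.835]}
[[-0.83, 0.067, 0.554], [0.06, 0.998, -0.032], [-0.555, 0.006, -0.832]] lean 33.7 az -3.3 jaw tilt 0.4 jaw az 86.1
to go units [0.22 0.12 0.35] turn -0.13
[[324.0, 178.4], [323.5, 158.4]] [[323.4, 219.2], [323.3, 223.4], [323.6, 214.9], [323.9, 204.7]]
```

View pics/c14.png

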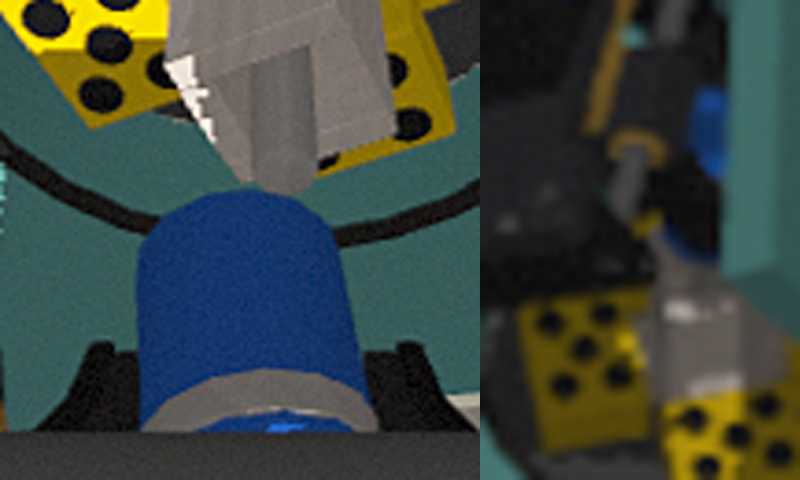

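Differential check in this view: sleeve bottom centre is at column 314.5 and the spindle at 327. So the sleeve is about 8 mm too far in −y and is rolled about 0.07 rad. I correct both with a small turn and a shift.

Emit:
{"fn": "move_arm", "kwargs": {"dp": [[0,0.1,0],[0,0.18,0],[0,0.18,0],[0,0.18,0]], "turn": [0.7,1.4,1.4,1.4], "jaw": [-1,-1,-1,-1]}}

```text
time: 33.25
position: [0.6348, -0.0514, 0.2331]
tool_rot: [0.242, 2.54, 0.028]
ft_force: [-0.7, -0.1, -0.2]
grip_width: 0.389
```

```bash
cat > fit.py <<'E'
from h import *
from scipy.optimize import least_squares
s=ctrl.get_state();w=ctrl.get_image('wrist');cv2.imwrite('pics/wf.png',w[...,::-1])
M=R.from_rotvec(s['tool_rot']).as_matrix();T=np.array(s['position']);G=T-.019*M[:,2]
h=cv2.cvtColor(w,cv2.COLOR_RGB2HSV);m=cv2.inRange(h,(105,130,30),(130,255,255));k,l,st,ce=cv2.connectedComponentsWithStats(m)
i=1+st[1:,4].argmax();m=(l==i);r0=st[i,1];print('comp',st[i].tolist())
rows=np.arange(r0+22,238,3);L=np.array([np.flatnonzero(m[r]).min() for r in rows]);Rr=np.array([np.flatnonzero(m[r]).max()+1 for r in rows])
C=ctrl.camera_info('wrist');t=np.linspace(0,2*np.pi,72)
ring=np.c_[.017*np.cos(t),.017*np.sin(t)]
def model(p):
    x,y,ro,pi=p;Q=R.from_euler('xy',[ro,pi]).as_matrix();o=np.array([x,y,G[2]-.0365])
    P=np.vstack([(np.c_[ring,np.full(72,z)])@Q.T+o for z in np.linspace(0,.045,10)])
    q=proj('wrist',P).astype(np.float32);return cv2.convexHull(q)[:,0],q[:,1].min()
def edges(p):
    H,top=model(p);H=np.vstack([H,H[:1]]);lo=[];hi=[]
    for r in rows:
        a,b=H[:-1],H[1:];k=(a[:,1]-r)*(b[:,1]-r)<=0;xs=a[k,0]+(r-a[k,1])/(b[k,1]-a[k,1]+1e-9)*(b[k,0]-a[k,0]);lo.append(xs.min());hi.append(xs.max())
    return np.r_[np.array(lo)-L,np.array(hi)-Rr,(top-r0)*3]
r=least_squares(lambda p:edges((p[0],p[1],p[2],0)),[G[0],G[1],0],diff_step=1e-3,x_scale=[.01,.01,.1])
print('G',G.round(4),'sleeve bottom x,y,roll',r.x.round(4),'rms',np.sqrt((r.fun**2).mean()).round(2))
E
python3 fit.py; python3 st.py .6345 -.0535 .22
```

```text
comp [287, 181, 64, 64, 2758]
{'time': 33.3, 'joint_positions': [0.733, -0.11, -0.654, 2.008, -0.116, 0.632, 1.516], 'position': [0.635, -0.051, 0.233], 'grip_width': 0.391, 'ft_force': [0.08, -0.206, -0.611]}
[[-0.815, 0.167, 0.556], [0.179, 0.983, -0.032], [-0.552, 0.073, -0.831]] lean 33.8 az -3.3 jaw tilt 4.2 jaw az 80.4
to go units [ 0.24 -0.1   0.36] turn -1.51Traceback (most recent call last):
  File "fit.py", line 19, in <module>
    r=least_squares(lambda p:edges((p[0],p[1],p[2],0)),[G[0],G[1],0],diff_step=1e-3,x_scale=[.01,.01,.1])
    return func(*args, **kwargs)
    result = trf(vector_fun.fun, vector_fun.jac, x0, f0, J0, lb, ub, ftol, xtol,
                 gtol, max_nfev, x_scale, loss_function, tr_solver,
                 tr_options.copy(), verbose, callback=callback_wrapped)
    return trf_no_bounds(
        fun, jac, x0, f0, J0, ftol, xtol, gtol, max_nfev, x_scale,
        loss_function, tr_solver, tr_options, verbose, callback=callback)
    f_new = fun(x_new)
    self._update_fun()
    ~~~~~~~~~~~~~~~~^^
    self.f = self.fun_wrapped(xp_copy(self.x))
             ~~
[... 157 characters left out ...]
         ~~~~~~^^^^^^^^^^^^^^^^^^^^^^^^^^^^^^
  File "fit.py", line 19, in <lambda>
    r=least_squares(lambda p:edges((p[0],p[1],p[2],0)),[G[0],G[1],0],diff_step=1e-3,x_scale=[.01,.01,.1])
                             ~~~~~^^^^^^^^^^^^^^^^^^^^
  File "fit.py", line 17, in edges
    a,b=H[:-1],H[1:];k=(a[:,1]-r)*(b[:,1]-r)<=0;xs=a[k,0]+(r-a[k,1])/(b[k,1]-a[k,1]+1e-9)*(b[k,0]-a[k,0]);lo.append(xs.min());hi.append(xs.max())
                                                                                                                    ~~~~~~^^
    return umr_minimum(a, axis, None, out, keepdims, initial, where)
ValueError: zero-size array to reduction operation minimum which has no identity
```

```bash
python3 - <<'E'
t=open('fit.py').read()
t=t.replace("diff_step=1e-3,x_scale=[.01,.01,.1])","diff_step=1e-3,bounds=([G[0]-.008,G[1]-.008,-.2],[G[0]+.008,G[1]+.008,.2]))")
t=t.replace("print('G'","print(proj('wrist',[[.624,-.051,.191]]).round(1).tolist(),r.fun.round(0).tolist());print('G'")
t=t.replace("/(b[k,1]-a[k,1]+1e-9)*(b[k,0]-a[k,0]);","/(b[k,1]-a[k,1]+1e-9)*(b[k,0]-a[k,0]);xs=xs if len(xs) else np.array([300,300.]);")
open('fit.py','w').write(t)
E
python3 fit.py
```

```text
comp [287, 181, 64, 66, 2753]
[[311.8, 177.7]] [-1.0, -0.0, -0.0, -0.0, -0.0, -0.0, 0.0, 0.0, 0.0, 0.0, -1.0, -0.0, 0.0, -0.0, 0.0, 1.0, 1.0, 0.0, -0.0, 1.0, 0.0, -0.0, -1.0, -0.0, 0.0]
G [ 0.6243 -0.0508  0.2489] sleeve bottom x,y,roll [ 0.623  -0.0505 -0.0263] rms 0.42
```

Emit:
{"fn": "move_arm", "kwargs": {"dp": [[0.1,-0.05,0.15],[0.2,-0.07,0.3],[0.28,-0.07,0.49],[0.28,-0.07,0.49]], "turn": [0.4,0.4,0.4,0.4], "jaw": [-1,-1,-1,-1]}}

```text
time: 33.75
position: [0.6354, -0.0515, 0.2147]
tool_rot: [0.286, 2.538, 0.044]
ft_force: [-0.7, 0.7, -1.1]
grip_width: 0.396
```

```bash
python3 fit.py; python3 st.py .635 -.0515 .2
```

```text
comp [286, 181, 65, 66, 2741]
[[312.3, 197.0]] [-1.0, -0.0, -0.0, -0.0, -0.0, -0.0, 0.0, 0.0, 0.0, 0.0, -1.0, -0.0, -0.0, 1.0, 0.0, 1.0, 0.0, 0.0, 1.0, 0.0, -0.0, -1.0, 0.0, -0.0, 0.0]
G [ 0.6248 -0.0509  0.2305] sleeve bottom x,y,roll [ 0.6245 -0.0501 -0.0066] rms 0.38
{'time': 33.8, 'joint_positions': [0.738, -0.088, -0.667, 2.029, -0.097, 0.594, 1.467], 'position': [0.636, -0.052, 0.215], 'grip_width': 0.392, 'ft_force': [-0.059, -0.077, -0.346]}
[[-0.809, 0.194, 0.555], [0.213, 0.976, -0.031], [-0.548, 0.093, -0.831]] lean 33.8 az -3.2 jaw tilt 5.3 jaw az 78.7
to go units [ 0.3  -0.05  0.41] turn -1.93
```

Emit:
{"fn": "move_arm", "kwargs": {"dp": [[0.06,-0.05,0.08],[0.12,-0.05,0.16],[0.12,-0.05,0.16]], "turn": [0,0,0], "jaw": [-1,-1,-1]}}

```text
time: 34.1
position: [0.6375, -0.0527, 0.2127]
tool_rot: [0.286, 2.53, 0.042]
ft_force: [-1.4, -0.5, 5.7]
grip_width: 0.389
```

Emit:
{"fn": "move_arm", "kwargs": {"dp": [[0.06,0,0.08],[0.1,-0.01,0.14],[0.1,-0.01,0.14]], "turn": [0,0,0], "jaw": [-1,-1,-1]}}

```text
time: 34.4
position: [0.6347, -0.0522, 0.2039]
tool_rot: [0.287, 2.537, 0.043]
ft_force: [0.5, 0.0, -0.7]
grip_width: 0.388
```

```bash
python3 fit.py; python3 st.py .635 -.0515 .19
```

```text
comp [287, 181, 64, 65, 2855]
[[315.3, 211.8]] [-1.0, 0.0, -1.0, -0.0, -0.0, 1.0, 1.0, -0.0, 1.0, -0.0, -0.0, -0.0, 0.0, 1.0, -1.0, -0.0, 0.0, 1.0, 0.0, 1.0, -0.0, 0.0, -0.0, -1.0, 0.0]
G [ 0.6241 -0.0516  0.2197] sleeve bottom x,y,roll [ 0.623  -0.0501  0.0086] rms 0.53
{'time': 34.45, 'joint_positions': [0.738, -0.077, -0.67, 2.044, -0.087, 0.57, 1.46], 'position': [0.635, -0.052, 0.204], 'grip_width': 0.39, 'ft_force': [-0.686, 0.244, -1.546]}
[[-0.809, 0.195, 0.555], [0.214, 0.976, -0.031], [-0.548, 0.093, -0.832]] lean 33.7 az -3.2 jaw tilt 5.4 jaw az 78.7
to go units [ 0.25 -0.02  0.39] turn -1.93
```

Emit:
{"fn": "move_arm", "kwargs": {"dp": [[0.06,-0.01,0.08],[0.11,-0.02,0.17],[0.16,-0.02,0.25],[0.2,-0.03,0.3]], "turn": [0,0,0,0], "jaw": [-1,-1,-1,-1]}}

```text
time: 34.85
position: [0.6351, -0.052, 0.1934]
tool_rot: [0.287, 2.536, 0.044]
ft_force: [-1.3, 0.2, 3.2]
grip_width: 0.384
```

```bash
python3 fit.py; python3 st.py .635 -.0515 .19
```

```text
comp [287, 181, 64, 65, 2845]
[[316.3, 225.4]] [-0.0, -0.0, -0.0, -0.0, -0.0, -0.0, -0.0, -0.0, 1.0, -0.0, -0.0, -0.0, 0.0, 1.0, 0.0, 1.0, 0.0, -0.0, -1.0, 1.0, 1.0, 0.0, -0.0, -1.0, 0.0]
G [ 0.6246 -0.0514  0.2092] sleeve bottom x,y,roll [ 0.6238 -0.0499  0.0122] rms 0.47
{'time': 34.9, 'joint_positions': [0.738, -0.063, -0.676, 2.057, -0.071, 0.544, 1.446], 'position': [0.635, -0.052, 0.194], 'grip_width': 0.389, 'ft_force': [0.193, 0.481, -0.396]}
[[-0.808, 0.195, 0.556], [0.214, 0.976, -0.031], [-0.549, 0.093, -0.831]] lean 33.8 az -3.2 jaw tilt 5.4 jaw az 78.7
to go units [0.08 0.   0.09] turn -1.93
```

Emit:
{"fn": "move_arm", "kwargs": {"dp": [[0.04,0,0.06],[0.06,0,0.09]], "turn": [0,0], "jaw": [-1,-1], "grip_force": 10}}

```text
time: 35.1
position: [0.6373, -0.0526, 0.1937]
tool_rot: [0.286, 2.53, 0.041]
ft_force: [-6.9, -0.7, 12.2]
grip_width: 0.405
```

Emit:
{"fn": "move_arm", "kwargs": {"dp": [[0,0,0],[0,0,0],[0,0,0],[0,0,0],[0,0,0]], "turn": [0,0,0,0,0], "jaw": [-0.2,-0.1,0,0.2,0.5]}}

```text
time: 35.6
position: [0.6351, -0.0517, 0.1904]
tool_rot: [0.287, 2.536, 0.044]
ft_force: [-0.4, -0.4, 0.3]
grip_width: 0.6
```

```bash
python3 fit.py; python3 st.py .635 -.0515 .19
```

```text
comp [287, 185, 65, 62, 2931]
[[316.3, 230.2]] [-1.0, 0.0, 1.0, 1.0, 1.0, -0.0, 0.0, 1.0, 0.0, 1.0, 1.0, -0.0, -1.0, -0.0, -1.0, 0.0, -1.0, -1.0, 0.0, -0.0, -1.0, -0.0, -1.0]
G [ 0.6246 -0.0511  0.2062] sleeve bottom x,y,roll [ 0.6264 -0.0506 -0.0164] rms 0.62
{'time': 35.65, 'joint_positions': [0.738, -0.059, -0.678, 2.061, -0.065, 0.538, 1.441], 'position': [0.635, -0.052, 0.19], 'grip_width': 0.639, 'ft_force': [-0.181, 0.087, -0.601]}
[[-0.808, 0.195, 0.555], [0.214, 0.976, -0.031], [-0.548, 0.093, -0.831]] lean 33.8 az -3.2 jaw tilt 5.4 jaw az 78.7
to go units [0.01 0.01 0.01] turn -1.93
```

Emit:
{"fn": "move_arm", "kwargs": {"dp": [[0,0,-0.6],[0,0,-1.4],[0,0,-2.4],[0,0,-3.4],[0,0,-4.4]], "turn": [0,0,0,0,0], "jaw": [0.5,0.5,0.5,0.5,0.5]}}

```text
time: 36.15
position: [0.5732, -0.0512, 0.2901]
tool_rot: [0.291, 2.53, 0.037]
ft_force: [0.6, 1.0, 1.3]
grip_width: 0.752
```

```bash
cat > fin.py <<'E'
from h import *
from scipy.optimize import least_squares
w=ctrl.get_image('wrist');cv2.imwrite('pics/wfin.png',w[...,::-1])
h=cv2.cvtColor(w,cv2.COLOR_RGB2HSV);m=cv2.inRange(h,(105,130,30),(130,255,255));k,l,st,ce=cv2.connectedComponentsWithStats(m)
t=np.linspace(0,2*np.pi,60);ring=np.c_[.017*np.cos(t),.017*np.sin(t)]+[.624,-.051]
for z0 in(.171,.181,.191):
    q=np.vstack([proj('wrist',np.c_[ring,np.full(60,z)]) for z in(z0,z0+.045)]);print('pred',z0,q.min(0).round(1),q.max(0).round(1))
print([(st[i].tolist()) for i in range(1,k) if st[i,4]>40])
p=np.argwhere(m&(np.abs(np.arange(640)-330)<80)[None]); print('blue bbox',p[:,::-1].min(0),p[:,::-1].max(0))
print([(np.round(k['rect'],1).tolist(),round(k['confidence'],2)) for k in ctrl.look_for('wrist','sleeve')])
E
python3 fin.py;python3 st.py
```

```text
pred 0.171 [296.5 151.5] [336.7 211.1]
pred 0.181 [296.9 158.5] [338.2 219.6]
pred 0.191 [297.3 165.8] [339.7 228.6]
[[617, 76, 23, 18, 277], [588, 85, 24, 18, 282], [303, 154, 37, 36, 865], [305, 185, 38, 26, 741]]
blue bbox [267  94] [367 312]
[([15.0, 93.8, 28.6, 47.3], 0.83), ([322.6, 184.5, 39.9, 54.8], 0.8), ([86.2, 13.5, 56.5, 27.0], 0.8)]
{'time': 36.25, 'joint_positions': [0.513, -0.298, -0.398, 2.05, -0.197, 0.777, 1.547], 'position': [0.574, -0.045, 0.29], 'grip_width': 0.749, 'ft_force': [0.546, 0.569, -0.502]}
[[-0.806, 0.189, 0.561], [0.208, 0.978, -0.03], [-0.554, 0.092, -0.828]] lean 34.2 az -3.1 jaw tilt 5.3 jaw az 79.1
```

Emit:
{"fn": "move_arm", "kwargs": {"dp": [[0,0,0],[0,0,0],[0,0,0],[0,0,0],[0,0,0]], "turn": [0,0,0,0,0], "jaw": [0.5,0.5,0.5,0.5,0.5]}}

```text
time: 36.75
position: [0.5735, -0.0482, 0.2866]
tool_rot: [0.285, 2.535, 0.041]
ft_force: [1.0, 1.0, -0.3]
grip_width: 0.752
```

```bash
python3 fin.py;python3 st.py; python3 -c "
import cv2,numpy as np
h=cv2.cvtColor(cv2.imread('pics/wfin.png'),cv2.COLOR_BGR2HSV);m=cv2.inRange(h,(105,130,30),(130,255,255))
for r in range(158,208,7):
  c=np.flatnonzero(m[r,280:370])+280;print(r,c.min(),c.max())
"
```

```text
pred 0.171 [297.9 155.8] [338.6 216. ]
pred 0.181 [298.3 162.9] [340.1 224.7]
pred 0.191 [298.8 170.3] [341.8 233.8]
[[615, 80, 24, 18, 281], [586, 89, 23, 18, 277], [299, 157, 38, 36, 886], [301, 189, 39, 26, 753]]
blue bbox [264  97] [364 312]
[([13.9, 97.0, 27.9, 43.9], 0.93), ([320.8, 187.8, 37.2, 52.5], 0.91), ([79.8, 15.2, 57.7, 29.1], 0.87)]
{'time': 36.85, 'joint_positions': [0.524, -0.296, -0.405, 2.052, -0.198, 0.777, 1.547], 'position': [0.574, -0.048, 0.287], 'grip_width': 0.749, 'ft_force': [-0.556, -0.266, 0.613]}
[[-0.808, 0.194, 0.557], [0.212, 0.977, -0.033], [-0.55, 0.091, -0.83]] lean 33.9 az -3.4 jaw tilt 5.2 jaw az 78.8
158 280 324
165 302 331
172 300 333
179 300 335
186 300 336
193 309 334
200 303 339
207 302 336
```

```bash
python3 -c "
from bench import ctrl; print(ctrl.close_job())"
```

```text
the job is handed in; nothing more can be done
None
```

The rotor is home on the square drive, and the blue sleeve is on the spindle, down on the hub. I handed the job in at about 37 s; no verdict is reported.

**How it went**
- **Lean:** moves could only shift the tool or turn it about its own z. I built up the lean (about 34–37° in use) by pushing the wrist against its joint limit at height, and the lean held afterwards.
- **Rotor:** I lowered it until it rested on the square, about 17° off, and released it. I then nudged one insert with closed fingers until it dropped in.
- **Sleeve:** it was first about 8 mm off the spindle and rolled about 0.07 rad. I corrected both before lowering it. It touched the spindle top lightly, slipped on, and met the hub at about 12 N before I released it.

**Last checks**
- **Sleeve height and position:** in the wrist picture it spans rows 157–215 and columns 299–340. For a sleeve seated on the hub I expected rows 156–216 and columns 298–339, so it agrees to 1–2 px, about 2 mm.
- **Sleeve tilt:** I did not fit it after the gripper let go. The last fit before that gave about 0.01–0.02 rad.
- **Rotor:** the picture after the nudge shows the spindle standing well out of the hub. I did not measure its height separately.
- **Shaft position:** my camera estimates of its y disagreed by 1–3 mm. I settled it by comparing sleeve and spindle in the same picture.
- **Lid and loose items:** the wrist force sensor never showed an unexplained contact. I did not re-measure the rack, bottle or tip box at the end.

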